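# Refit the tea caddy's lid with its hinge rod

### The job

The tea caddy's lid is back from the wash: set it gently on the caddy the right way round, with its hinge knuckles between those of the caddy, then thread the hinge rod through all five knuckles until the shoulder of its tab is fully home against the end knuckle. Either end will do for the rod. Leave the lid shut and everything else on the counter where it stands.

Things in the scene. Friction and masses are not known exactly. Their poses are not given: they have to be found in the camera images.
- caddy: Open brushed-steel tea caddy, fixed, 120 mm (its x) by 150 mm (y) by 80 mm tall to the rim, sachets inside below the rim. Origin: centre of its underside, z up. +x points to its hinge side, away from the robot (turned up to 0.25 rad); y runs along the hinge
- caddy_hinge (a point): middle of the caddy's hinge axis, at (70, 0, 92) mm in the caddy's frame, same axes. Three fixed knuckles (tubes along y, outside diameter 24, bore 16 mm) lie on this axis, at y = -70 to -50, -14 to 14 and 50 to 70 mm; the lid's knuckles go in the two 36 mm gaps between. The rod can enter from either end
- caddy_hinge_right (a point): centre of the outer face of the caddy's end knuckle at its -y end, at (70, -70, 92) mm in the caddy's frame
- caddy_hinge_left (a point): centre of the outer face of the caddy's end knuckle at its +y end, at (70, 70, 92) mm in the caddy's frame
- lid: Loose cream melamine lid, 0.18 to 0.29 kg, lying right way up on the counter. Plate 6 mm thick, x = -66 to 52, y = -75 to 75 mm; origin on its underside. Two hinge knuckles on its +x edge, which starts within 0.4 rad of the world's +x. Seated, its origin is at (0, 0, 80) mm in the caddy's frame, same axes; it then just rests on the rim and can be shifted a few mm until the rod is in
- lid_hinge (a point): middle of the lid's hinge axis, at (70, 0, 12) mm in the lid's frame, same axes. The two knuckles (outside diameter 24, bore 16, 28 mm long, centred at y = -31 and 31 mm) lie on this axis, their bottoms level with the plate's underside; seated, they have 4 mm free at each end
- lid_handle (a point): centre of the grip bar of the lid's dark wooden bow handle, at (0, 0, 34) mm in the lid's frame. The bar runs along the lid's y: 70 mm long, 14 mm wide (x), 16 mm tall; the plate's top is 28 mm below this point
- rod: Loose hinge rod, 195 mm long, 65 to 105 g, lying flat along its own y, axis at x = 0, z = 6 mm; origin on the underside, midway along. Brass shank, diameter 12 mm, from the shoulder (y = -52.5) to the nose (y = 97.5 mm), the last 14 mm tapering to a 5 mm blunt end. Behind the shoulder a flat black tab. Its +y (nose) starts within 0.5 rad of the world's +y
- rod_shoulder (a point): point on the rod's axis at the shoulder, the tab's face towards the nose, at (0, -52.5, 6) mm in the rod's frame; fully home, it meets the outer face of an end knuckle and the nose stands 10 mm out of the other end
- rod_nose (a point): tip of the rod's nose, on its axis, at (0, 97.5, 6) mm in the rod's frame
- rod_tab (a point): centre of the rod's tab, its grip and stop, at (0, -75, 6) mm in the rod's frame: 45 mm long (y), 24 mm wide (x), 12 mm thick; gripped across its width
- kettle: bystander: cordless kettle of brushed steel standing on its black power base, 150 mm across the body, about 215 mm tall with the base, on the left of the counter; origin at the centre of its underside
- cup: bystander: empty white ceramic cup, 80 mm across, 70 mm tall; origin at the centre of its underside
- saucer: bystander: orange melamine saucer, 140 mm across, 18 mm tall; origin at the centre of its underside
- jar: bystander: glass sugar jar with wire clamp latch, 92 mm across (to 110 mm at the latch), about 130 mm tall, on the right of the counter; origin at the centre of its underside
- stick: bystander: wooden stirring stick, 160 by 12 by 6 mm; origin at the centre of its underside
- teaspoon: bystander: small spoon with a wooden handle, 140 mm long; origin under its middle
Things that resemble listed ones, but are neither listed nor needed, are in the scene too. What is shaped like the lid but red is not meant. There is more than one size of the rod; the job needs the smaller.

How it is judged (in metres and radians):
On the way:
1. the lid lies flat on the caddy's rim, let go, its knuckles between the caddy's and their holes in line within a few mm (distance between lid_hinge and caddy_hinge below 0.008 m and angle between the y axis of lid and the y axis of caddy, either way round below 0.06 rad and angle between lid's own z axis and vertical below 0.05 rad and contact force between the fingers and lid below 0.2 N), for 0.2 s.
At the end, for the whole second after the job is handed in: Rod through all five knuckles from either end: shoulder within 6 mm of the end knuckle's outer face, axis within 0.05 rad of the hinge line, nose out of the other end; lid flat on the rim (tilt under 0.05 rad), hinge middles within 8 mm, turned under 0.06 rad; both let go and at rest ((distance between rod_shoulder and caddy_hinge_right below 0.006 m or distance between rod_shoulder and caddy_hinge_left below 0.006 m) and angle between the y axis of rod and the y axis of caddy, either way round below 0.05 rad and distance between rod_nose and caddy_hinge below 0.09 m and distance between lid_hinge and caddy_hinge below 0.008 m and angle between the y axis of lid and the y axis of caddy, either way round below 0.06 rad and angle between lid's own z axis and vertical below 0.05 rad and linear speed of each of rod, lid below 0.02 m/s); the robot touches nothing.
It fails at once if the lid banged down on or rammed against the caddy (over 60 N) (contact force between lid and caddy above 60 N).
It fails at once if a bystander moved by more than 25 mm or was tipped (distance of any of kettle, cup, saucer, jar, stick, teaspoon from where it was at the start of the episode above 0.025 m or angle between any of kettle, cup, jar's own z axis and vertical above 0.3 rad).
It also fails if it takes over 70 s, if anything falls off the work surface, if the arm or the gripper's body presses on something with over 40 N, if the wrist force passes 120 N, or if a joint passes its speed limit or range.

### The arm

A 7-joint arm with a two-finger parallel gripper is mounted at the origin on the work surface. World frame = base frame: x ahead of the robot, y to its left, z up, the work surface at z = 0. Lengths are in m, angles in degrees, forces in N, time in s.
With the tool pointing down it reaches from about 0.425 to 0.875 m from the base axis. Payload 4.7 kg.
Tool frame: the origin (TCP) lies between the finger pads; the fingertips stand 8 mm ahead of it and the grasp point (between the pads) lies 11 mm behind it; x points along the fingers, z is the direction in which the jaws open and shut, and the axes are right-handed (so a half turn about x gives the same grasp; the last joint's range is limited). The gripper opens to 87 mm and grips with 3 to 60 N. Pads are 19 mm wide; open, the fingers measure 117 mm over their backs; the gripper's body (75 mm by 190 mm) begins 51 mm behind the grasp point.
Start: joints at [-68.234, 18.392, -4.016, 83.108, 1.295, 78.541, -3.26], TCP at [0.233, 0.607, 0.231] pointing down, gripper open.
Joint ranges: [-163.93, 163.93], [-17.29, 119.83], [-79.2, 71.16], [3.27, 140.29], [-89.18, 269.18], [5.43, 117.66], [-154.24, 154.24]. Speed limits (degrees/s): [147.25, 147.25, 180, 180, 180, 180, 180].

### API

Orientations are given as [roll, pitch, yaw] about the fixed x, y, z axes, in that order (R = Rz(yaw) Ry(pitch) Rx(roll)).
In Python, from cell import telemetry, vision, sign_off gives the robot as it stands. The module is installed in compiled form; this text tells all that it offers.
- The arm moves only by the tool drive_tool, never from a script. Its arguments are lists of equal length, an entry for each row: "offset": the shift along the tool's x, y, z in m, a list of three; "angular": the turn, a rotation vector about the tool's x, y, z in rad, a list of three. A call has 1 to 10 rows; each row is the pose to reach, as a shift and turn from the pose measured when the call began, along the tool's axes at that moment; what a row does not reach only later rows make up. A row lasts 1/8 s, in which the tool goes at most 62.5 mm and 10.7 degrees, less where a joint would pass 70% of its speed; a pose out of reach is approached as far as the arm can. A call with a gripper value outside its range is refused whole. "fingers" is the closure, from -1 (fully open) to 1 (shut), set as the call begins (left out, the last holds). The fingers move at their own pace and stop on an object; "squeeze" is the grip in N (left out, the last holds). Time passes only in rows, so rows that repeat a pose let the fingers close. It gives the time, the measured TCP pose, the force and the opening at its end, in the units of the state.
- telemetry.get_obs(): the state, without advancing time (a new reading comes with each control period).
- vision.read_camera(name): name is "scene" or "top" or "wrist"; returns a dict with "pixels" (384x512x3 uint8, red, green, blue), "intrinsics" (3x3 intrinsics, pixels), "world_from_camera" (4x4, takes a point from camera to world coordinates); the wrist camera has in their place "T_tool_cam" (4x4, takes a point from camera to tool coordinates, whose origin is the TCP and whose axes are the tool frame's). Camera axes: x right, y up, looking along -z (the intrinsics and any distortion apply to the point x, -y, -z); pixel columns grow to the right and rows downward; lengths in m; the calibration is good to about 2 mm. A picture is of the moment at which its call begins: read the wrist's pose just before it. There is no depth.
- sign_off(): hands the job in, once; it reports no verdict.
The state is a dict: "time_s": time; "qpos": joint angles; "joint_velocities": joint speeds; "effort": joint torques, N m; "tool_pos": TCP position; "tool_rot": TCP orientation; "force": force on the tool from outside, world axes, zero at the start; "wrist_torque": the same for the moment, N m; "grip_width": finger opening in m.
Only numpy, scipy, OpenCV 4.12 (cv2) and the standard library are available. Lean on these libraries where they do the work, as an engineer would, in place of code of your own. Each camera call takes 0.05 s, during which the arm holds its last target.

## Working session

There is one attempt and no reset: what is moved stays moved. The work goes in short steps, Python scripts to look and compute and a tool call to move; the robot and the scene stay as the last step left them, time stands still between calls to the robot, and variables do not carry over. Pictures are saved under pics/ and viewed, and the job is handed in when it is done.

Besides the shell and the picture viewer there is one more tool, called after "Request:" as name(argument=value, ...) on one line, values as JSON. drive_tool: Moves the arm, as the interface text tells. Its arguments: {"type":"object","properties":{"offset":{"type":"array"},"angular":{"type":"array"},"fingers":{"type":"number"},"squeeze":{"type":"number"}},"required":["offset","angular"]}

```bash
mkdir -p pics; cat > snap.py <<'E'
import sys,cv2,numpy as np,pickle
from cell import telemetry,vision
def snap(name,tag):
    o=telemetry.get_obs(); d=vision.read_camera(name); d['obs']=o
    pickle.dump(d,open(f'{tag}.pkl','wb'))
    cv2.imwrite(f'pics/{tag}.png',d['pixels'][:,:,::-1])
    return d
E
python3 - <<'E'
from snap import *
for n in ['scene','top','wrist']:
    d=snap(n,n+'0')
    print(n,{k:(v if k!='pixels' else v.shape) for k,v in d.items() if k!='obs'})
print(d['obs'])
E
```

```text
scene {'pixels': (384, 512, 3), 'intrinsics': array([[361.63879536,   0.        , 252.96846468],
       [  0.        , 361.63879536, 194.6753378 ],
       [  0.        ,   0.        ,   1.        ]]), 'world_from_camera': array([[-0.85239122, -0.2835073 ,  0.43937776,  1.01383973],
       [ 0.52285787, -0.47333826,  0.7089221 ,  0.82811971],
       [ 0.00698971,  0.83401109,  0.5517034 ,  0.74062116],
       [ 0.        ,  0.        ,  0.        ,  1.        ]])}
top {'pixels': (384, 512, 3), 'intrinsics': array([[488.09301352,   0.        , 251.94263192],
       [  0.        , 488.09301352, 191.44089038],
       [  0.        ,   0.        ,   1.        ]]), 'world_from_camera': array([[-2.60000456e-02,  9.85421385e-01, -1.68132961e-01,
         2.24344619e-01],
       [-9.99654750e-01, -2.62674370e-02,  6.33873519e-04,
         2.04869979e-02],
       [-3.79178943e-03,  1.68091394e-01,  9.85764123e-01,
         1.66379629e+00],
       [ 0.00000000e+00,  0.00000000e+00,  0.00000000e+00,
         1.00000000e+00]])}
wrist {'pixels': (384, 512, 3), 'intrinsics': array([[339.7450382 ,   
[... 475 characters left out ...]
000e+00]])}
{'time_s': 0.1, 'qpos': array([-68.23138359,  18.43415096,  -4.01441415,  83.16801405,
         1.29580137,  78.54072212,  -3.26059912]), 'joint_velocities': array([-0.10965452, -0.14403808, -0.09276921, -0.15907271,  0.06766733,
       -0.02931289, -0.01908261]), 'effort': array([-1.01654445e-03, -4.92573524e+01, -4.06236621e-01, -3.13400531e+01,
       -6.40669232e-02,  3.94377764e-02,  6.64646245e-05]), 'tool_pos': array([0.23241282, 0.60651408, 0.22957733]), 'tool_rot': array([-176.12809966,   89.90216112, -107.08861884]), 'force': array([-0.08629995, -0.32162229, -0.91071163]), 'wrist_torque': array([-0.03761472, -0.01132311,  0.00647059]), 'grip_width': 0.08707967987102809}
```

View pics/scene0.png

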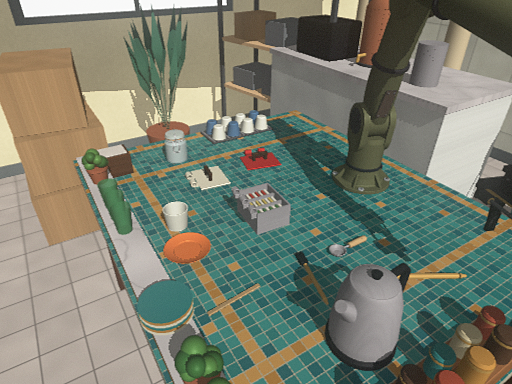

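View pics/top0.png

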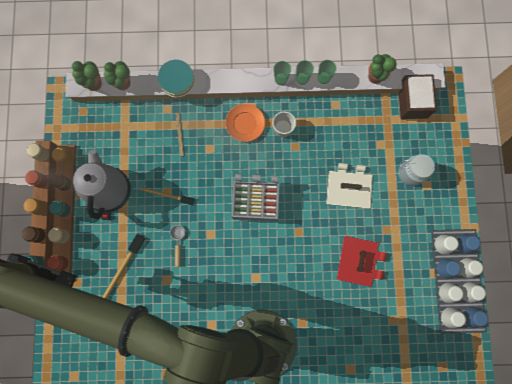

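View pics/wrist0.png

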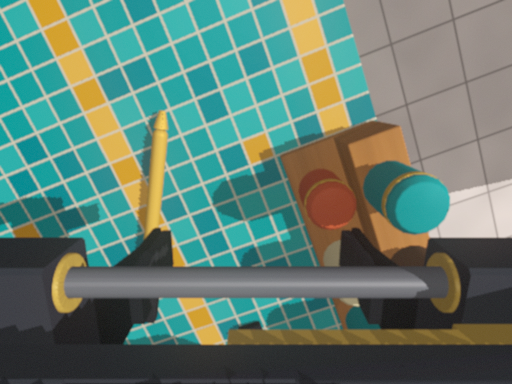

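```bash
cat > geo.py <<'E'
import numpy as np,pickle,cv2
from scipy.spatial.transform import Rotation as Ro
def campose(d):
    if 'world_from_camera' in d: return d['world_from_camera']
    o=d['obs'];T=np.eye(4);T[:3,:3]=Ro.from_euler('xyz',o['tool_rot'],degrees=True).as_matrix();T[:3,3]=o['tool_pos']
    return T@d['T_tool_cam']
def ray(d,uv):
    uv=np.atleast_2d(np.asarray(uv,float));K=d['intrinsics'];T=campose(d)
    v=np.c_[(uv[:,0]-K[0,2])/K[0,0],-(uv[:,1]-K[1,2])/K[1,1],-np.ones(len(uv))]@T[:3,:3].T
    return T[:3,3],v
def onz(d,uv,z):
    o,v=ray(d,uv);t=(z-o[2])/v[:,2];return o+t[:,None]*v
def proj(d,P):
    T=np.linalg.inv(campose(d));K=d['intrinsics'];p=np.atleast_2d(P)@T[:3,:3].T+T[:3,3]
    return np.c_[K[0,0]*p[:,0]/-p[:,2]+K[0,2],K[1,1]*-p[:,1]/-p[:,2]+K[1,2]]
def load(t): return pickle.load(open(t+'.pkl','rb'))
def crop(d,x0,y0,x1,y1,s,name):
    im=d['pixels'][y0:y1,x0:x1,::-1];cv2.imwrite(f'pics/{name}.png',cv2.resize(im,None,fx=s,fy=s,interpolation=cv2.INTER_CUBIC))
E
python3 - <<'E'
from geo import *
d=load('top0');s=load('scene0')
crop(d,60,90,300,280,3.3,'topc1'); crop(d,220,90,450,300,2.8,'topc2')
crop(s,160,110,360,300,3,'scenec')
K=lambda *a:print(*[np.round(x,3) for x in a])
hsv=cv2.cvtColor(d['pixels'],cv2.COLOR_RGB2HSV)
for n,uv,z in [('rodnose',(143,188),.006),('tab',(188,200),.006),('caddy',(256,198),.08),('lid',(350,190),.006),('knob',(343,168),.012),('knob2',(361,169),.012),('kettle',(100,188),0.1),('cup',(284,123),.07),('saucer',(245,123),.018),('jar',(417,170),.1)]:
    K(n,onz(d,uv,z)[0])
E
```

```text
Traceback (most recent call last):
numpy._core._exceptions._UFuncNoLoopError: ufunc 'multiply' did not contain a loop with signature matching types (dtype('<U7'), dtype('float64')) -> None
```

View pics/topc1.png

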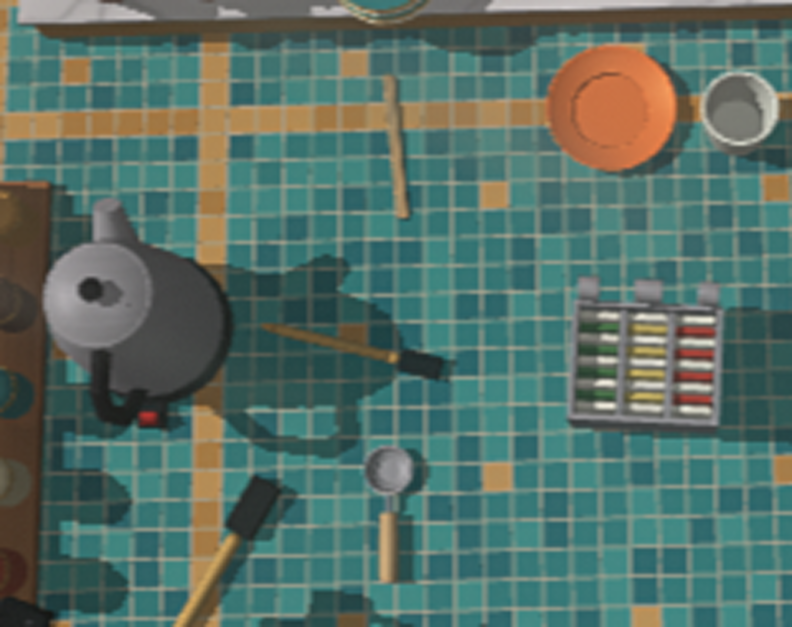

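View pics/topc2.png

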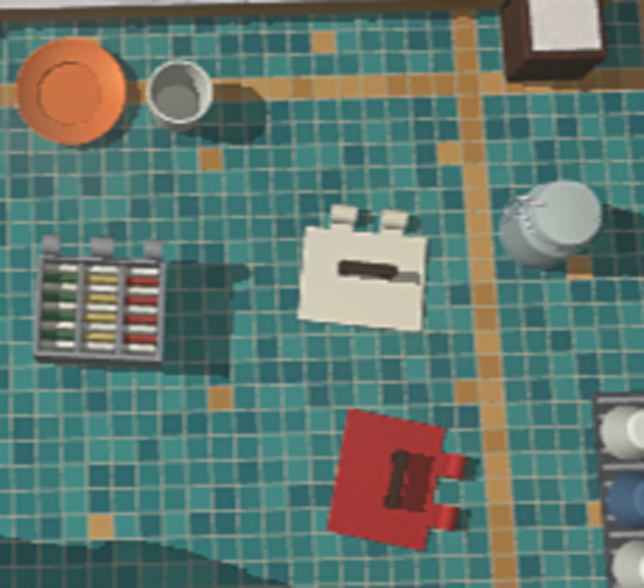

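View pics/scenec.png

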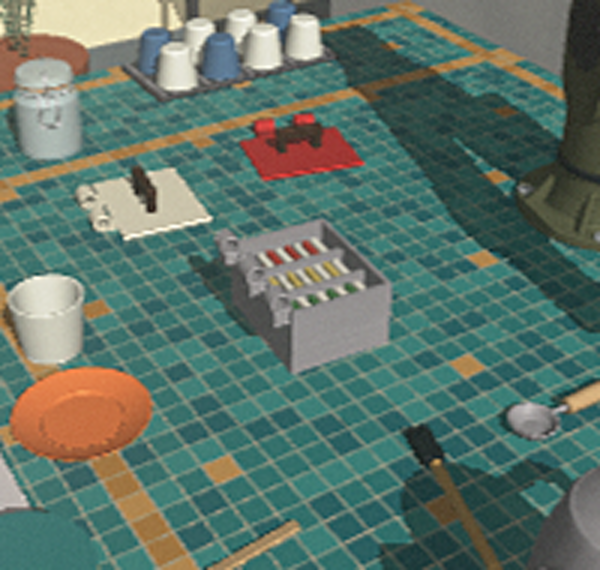

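```bash
cat > m1.py <<'E'
from geo import *
d=load('top0')
def c1(u,v): return (60+u/3.3,90+v/3.3)
def c2(u,v): return (220+u/2.8,90+v/2.8)
for n,uv,z in [('rodnose',c1(265,327),.006),('tabend',c1(443,370),.006),('shoulder',c1(398,358),.006),
 ('kn1',c1(588,290),.1),('kn2',c1(648,291),.1),('kn3',c1(708,292),.1),('rimNL',c1(572,423),.08),('rimNR',c1(717,423),.08),
 ('lidc nl',c2(299,320),.006),('nr',c2(421,331),.006),('fl',c2(306,226),.006),('fr',c2(427,239),.006),('k1',c2(344,214),.02),('k2',c2(394,220),.02),('h1',c2(340,265),.042),('h2',c2(396,272),.042),
 ('cup',(284,123),.07),('saucer',(245,123),.018),('jar',(417,170),.1),('kettlebase',c1(232,325),.01),('spoon',c1(390,470),0.01),('spoonend',c1(390,580),0.01)]:
    print(n,onz(d,uv,z)[0].round(3))
E
python3 m1.py
```

```text
rodnose [0.526 0.404 0.006]
tabend [0.475 0.218 0.006]
shoulder [0.489 0.265 0.006]
kn1 [0.537 0.063 0.1  ]
kn2 [0.535 0.004 0.1  ]
kn3 [ 0.532 -0.055  0.1  ]
rimNL [0.408 0.082 0.08 ]
rimNR [ 0.404 -0.061  0.08 ]
lidc nl [ 0.456 -0.236  0.006]
nr [ 0.438 -0.384  0.006]
fl [ 0.573 -0.251  0.006]
fr [ 0.552 -0.399  0.006]
k1 [ 0.584 -0.296  0.02 ]
k2 [ 0.575 -0.357  0.02 ]
h1 [ 0.516 -0.283  0.042]
h2 [ 0.506 -0.35   0.042]
cup [ 0.729 -0.095  0.07 ]
saucer [0.749 0.037 0.018]
jar [ 0.548 -0.522  0.1  ]
kettlebase [0.528 0.438 0.01 ]
spoon [0.372 0.273 0.01 ]
spoonend [0.26  0.273 0.01 ]
```

```bash
cat > mv.py <<'E'
from geo import *
from cell import telemetry
def Rdown(yaw): # tool x=-z, z = x axis turned by yaw, y = y turned
    c,s=np.cos(yaw),np.sin(yaw)
    return np.array([[0,-s,c],[0,c,s],[-1,0,0]])
def rel(pos,R):
    o=telemetry.get_obs();R0=Ro.from_euler('xyz',o['tool_rot'],degrees=True).as_matrix()
    return (R0.T@(np.array(pos)-o['tool_pos'])).round(4),Ro.from_matrix(R0.T@R).as_rotvec().round(4)
E
python3 - <<'E'
from mv import *
o=telemetry.get_obs();print(Ro.from_euler('xyz',o['tool_rot'],degrees=True).as_matrix().round(3))
for y in (-.267,-.267+np.pi):
  for p in [(.3,.5,.36),(.42,.3,.36),(.482,.19,.33)]: print(rel(p,Rdown(y)))
E
```

```text
[[-0.    -0.934  0.358]
 [-0.001  0.358  0.934]
 [-1.    -0.    -0.001]]
(array([-0.1301, -0.1012, -0.0756]), array([ 1.472e+00, -1.100e-03,  1.100e-03]))
(array([-0.1299, -0.2848, -0.2194]), array([ 1.472e+00, -1.100e-03,  1.100e-03]))
(array([-0.0998, -0.3821, -0.2999]), array([ 1.472e+00, -1.100e-03,  1.100e-03]))
(array([-0.1301, -0.1012, -0.0756]), array([-1.6696e+00, -1.2000e-03, -1.1000e-03]))
(array([-0.1299, -0.2848, -0.2194]), array([-1.6696e+00, -1.2000e-03, -1.1000e-03]))
(array([-0.0998, -0.3821, -0.2999]), array([-1.6696e+00, -1.2000e-03, -1.1000e-03]))
```

Request:
drive_tool(offset=[[-0.06,0,0],[-0.12,0,0],[-0.13,-0.05,-0.04],[-0.13,-0.09,-0.07],[-0.13,-0.14,-0.11],[-0.13,-0.19,-0.15],[-0.12,-0.24,-0.19],[-0.09,-0.28,-0.22],[-0.05,-0.32,-0.25],[-0.02,-0.335,-0.285]], angular=[[0,0,0],[0.1,0,0],[0.28,0,0],[0.46,0,0],[0.64,0,0],[0.82,0,0],[1.0,0,0],[1.18,0,0],[1.34,0,0],[1.47,0,0]], fingers=-1)

```text
time_s: 1.4
tool_pos: [0.4443, 0.218, 0.2484]
tool_rot: [-91.7, 89.9, -107.3]
force: [-0.4, 0.0, 0.3]
grip_width: 0.0869
```

```bash
python3 - <<'E'
from snap import *
d=snap('wrist','w1');print(d['obs'])
E
```

```text
{'time_s': 1.4, 'qpos': array([-47.48124247,  -1.51020235,  17.95162763, 103.58458536,
         0.58073868,  77.96191014, -45.25574359]), 'joint_velocities': array([ 14.97215135, -12.90595257,  12.84376395,  40.02357786,
         3.45682495, -27.67960041, -30.83878614]), 'effort': array([ -1.35489017, -26.83053732,  -0.85396662, -32.98964381,
        -0.11422002,   0.45284361,   0.5757588 ]), 'tool_pos': array([0.44427693, 0.21798034, 0.24839265]), 'tool_rot': array([ -91.65867528,   89.85021202, -107.25685993]), 'force': array([-0.41408226,  0.01739328,  0.29102326]), 'wrist_torque': array([-0.09226599,  0.05655142,  0.04940092]), 'grip_width': 0.08688318696856583}
```

View pics/w1.png

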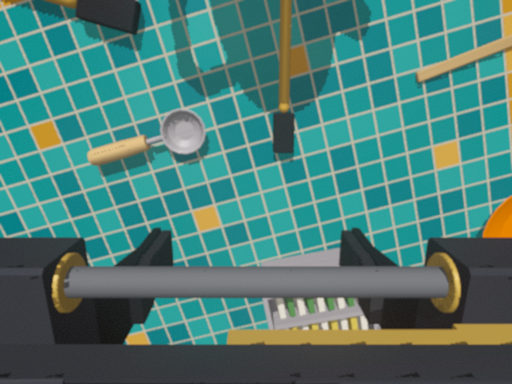

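```bash
python3 - <<'E'
from mv import *
print(rel((.5,-.06,.30),Rdown(-.042)))
E
```

```text
(array([-0.0537, -0.2448,  0.1304]), array([-0.2401, -0.0059,  0.0106]))
```

Request:
drive_tool(offset=[[-0.04,-0.05,0.03],[-0.054,-0.1,0.06],[-0.054,-0.15,0.09],[-0.054,-0.2,0.115],[-0.054,-0.235,0.13],[-0.054,-0.245,0.13],[-0.054,-0.245,0.13],[-0.054,-0.245,0.13]], angular=[[-0.05,0,0],[-0.1,0,0],[-0.15,0,0],[-0.2,0,0],[-0.24,-0.006,0.01],[-0.24,-0.006,0.01],[-0.24,-0.006,0.01],[-0.24,-0.006,0.01]])

```text
time_s: 2.45
tool_pos: [0.4996, -0.058, 0.3001]
tool_rot: [-167.0, 90.0, -169.3]
force: [-0.2, 0.3, -0.6]
grip_width: 0.0871
```

```bash
python3 - <<'E'
from snap import *
d=snap('wrist','w2');print(d['obs']['joint_velocities'].round(1),d['obs']['tool_pos'],d['obs']['tool_rot'])
E
```

```text
[-0.3  0.1 -0.  -0.1  0.3 -0.1  0.3] [ 0.49958966 -0.05799528  0.30011329] [-167.04738748   89.97823349 -169.28152671]
```

View pics/w2.png

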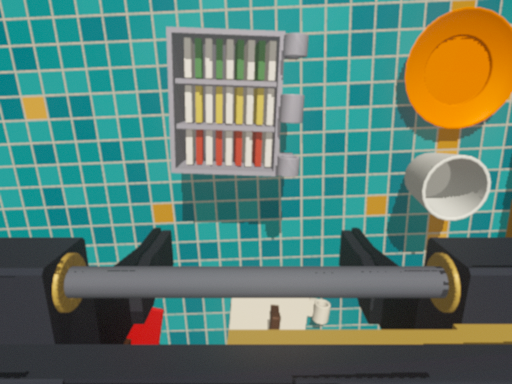

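```bash
python3 - <<'E'
from geo import *
d=load('w2');crop(d,155,15,325,190,4.5,'w2c')
hsv=cv2.cvtColor(d['pixels'],cv2.COLOR_RGB2HSV)
m=((hsv[...,1]<60)).astype(np.uint8);m[:20]=0;m[190:]=0;m[:,:155]=0;m[:,320:]=0
n,l,st,c=cv2.connectedComponentsWithStats(m);i=1+st[1:,4].argmax();print(st[i])
cv2.imwrite('pics/w2m.png',cv2.resize(((l==i)*255).astype(np.uint8)[15:190,155:325],None,fx=4.5,fy=4.5,interpolation=0))
E
```

```text
[  155    20   165   170 16639]
```

View pics/w2c.png

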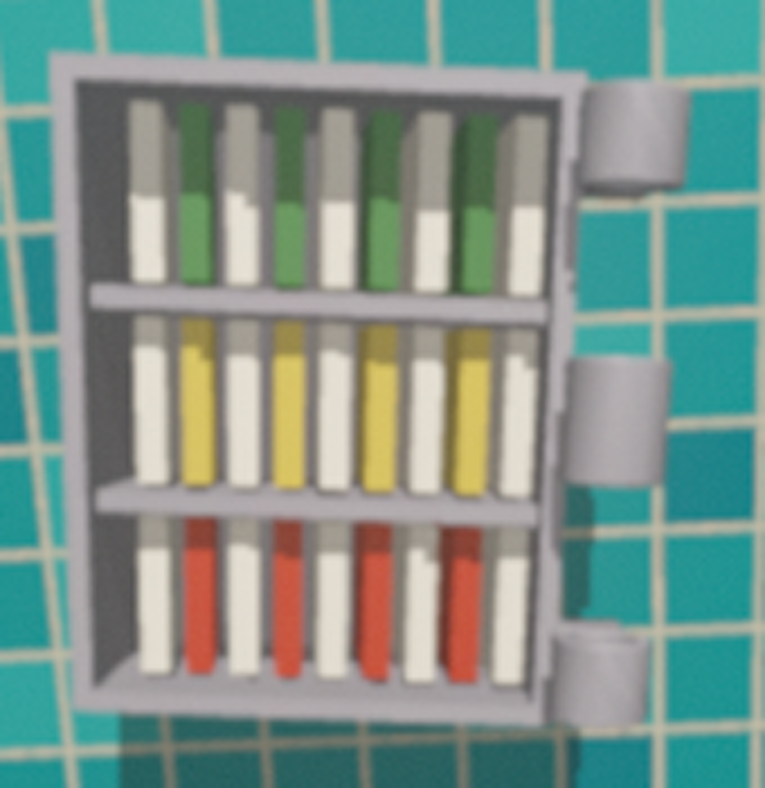

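View pics/w2m.png

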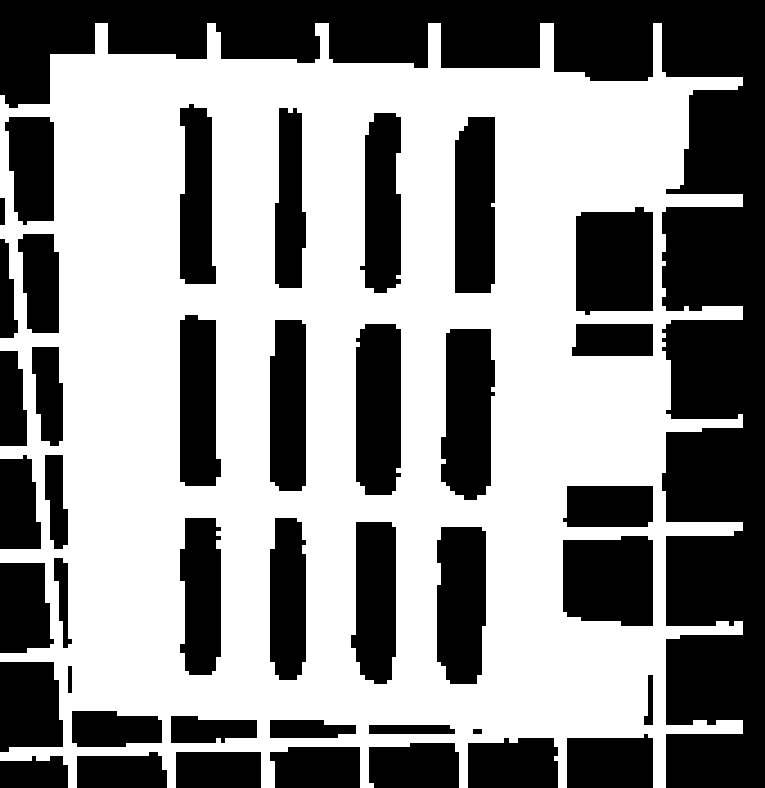

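```bash
python3 - <<'E'
from geo import *
d=load('w2')
f=lambda p:[(x/4.5+155-.39,y/4.5+15-.39) for x,y in p]
C=onz(d,f([(52,56),(586,73),(78,708),(545,724)]),.08);print(C.round(4))
print('sizes',[np.linalg.norm(C[a]-C[b]).round(4) for a,b in((0,1),(2,3),(0,2),(1,3))],'mean',C.mean(0).round(4))
y=(C[0]-C[2])+(C[1]-C[3]);x=(C[1]-C[0])+(C[3]-C[2]);print('yaw',np.arctan2(-y[0],y[1]),np.arctan2(x[1],x[0]))
cam=campose(d)[:3,3];print('cam',cam)
# knuckles silhouettes L,R at mid-height; project at z .092, correct by plane of tangent
for n,L,R in (('left',(582,135),(688,135)),('mid',(568,420),(667,420)),('right',(552,675),(647,675))):
    P=onz(d,f([L,R]),.092)
    # tangent angle bisector in xz-plane
    a=np.arctan2(P[:,0]-cam[0],cam[2]-.092);b=a.mean();h=(cam[2]-.092)
    print(n,P.round(4),'centre x',(cam[0]+h*np.tan(b)).round(4),'diam',(2*np.sin(np.diff(a)[0]/2)*h/np.cos(b)).round(4))
# mid ends seen at the top z=.104 and ends
print(onz(d,f([(618,355),(618,487)]),.104).round(4), 'tops outer', onz(d,f([(637,82),(600,726)]),.1).round(4))
E
```

```text
[[ 0.4151  0.0876  0.08  ]
 [ 0.5344  0.0796  0.08  ]
 [ 0.4051 -0.0611  0.08  ]
 [ 0.5219 -0.0697  0.08  ]]
sizes [np.float64(0.1196), np.float64(0.1171), np.float64(0.149), np.float64(0.1498)] mean [0.4691 0.0091 0.08  ]
yaw -0.07511695308813841 -0.07006803292891464
cam [0.50251293 0.01675713 0.4550963 ]
left [[0.5323 0.0651 0.092 ]
 [0.5556 0.0642 0.092 ]] centre x 0.5439 diam 0.0231
mid [[0.5282 0.0046 0.092 ]
 [0.551  0.0037 0.092 ]] centre x 0.5395 diam 0.0227
right [[ 0.5233 -0.0549  0.092 ]
 [ 0.5461 -0.0558  0.092 ]] centre x 0.5347 diam 0.0228
[[ 0.5386  0.0185  0.104 ]
 [ 0.5383 -0.0101  0.104 ]] tops outer [[ 0.5435  0.074   0.1   ]
 [ 0.534  -0.0661  0.1   ]]
```

```bash
python3 - <<'E'
from mv import *
print(rel((.511,-.37,.25),Rdown(-.14)))
E
```

```text
(array([ 0.0502, -0.3113,  0.0235]), array([ 0.1012, -0.0004,  0.0003]))
```

Request:
drive_tool(offset=[[0.005,-0.05,0.004],[0.01,-0.11,0.009],[0.02,-0.17,0.013],[0.03,-0.23,0.018],[0.05,-0.29,0.022],[0.05,-0.311,0.024],[0.05,-0.311,0.024],[0.05,-0.311,0.024],[0.05,-0.311,0.024]], angular=[[0.02,0,0],[0.04,0,0],[0.06,0,0],[0.08,0,0],[0.1,0,0],[0.1,0,0],[0.1,0,0],[0.1,0,0],[0.1,0,0]])

```text
time_s: 3.62
tool_pos: [0.5126, -0.3676, 0.2505]
tool_rot: [62.2, 89.9, 54.4]
force: [-0.2, -0.7, 0.1]
grip_width: 0.0873
```

```bash
python3 - <<'E'
from snap import *
from geo import crop
d=snap('wrist','w3');print(d['obs']['joint_velocities'].round(1),d['obs']['tool_pos'],d['obs']['tool_rot'])
crop(d,150,20,350,220,3.9,'w3c')
E
```

```text
[-0.  -0.1  0.3  0.   0.1 -0.2  0.1] [ 0.51263313 -0.36763818  0.25047433] [62.20207686 89.93607368 54.43452447]
```

View pics/w3.png

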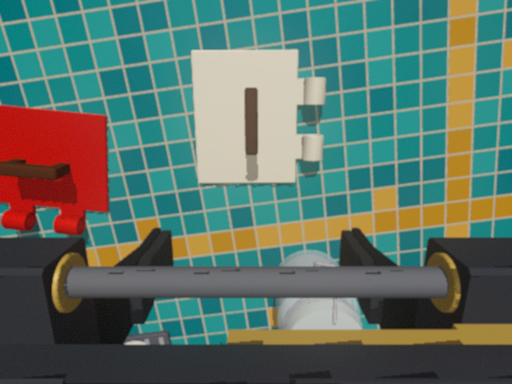

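View pics/w3c.png

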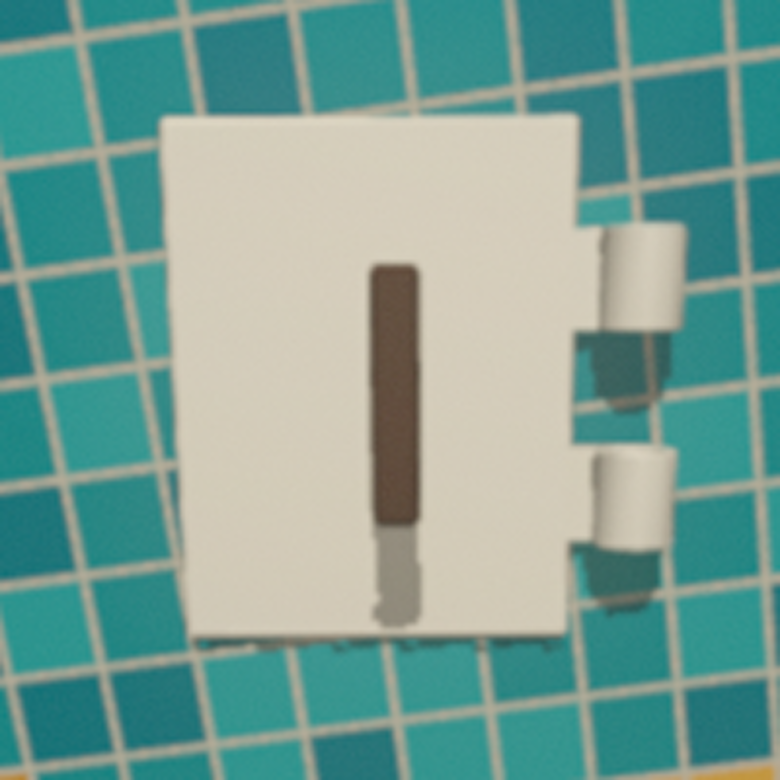

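```bash
python3 - <<'E'
from mv import *
d=load('w3')
f=lambda p:[(x/3.9+150-.37,y/3.9+20-.37) for x,y in p]
C=onz(d,f([(162,116),(579,115),(190,637),(566,635)]),.006);print(C.round(4))
print('sizes',[np.linalg.norm(C[a]-C[b]).round(4) for a,b in((0,1),(2,3),(0,2),(1,3))])
y=(C[0]-C[2])+(C[1]-C[3]);x=(C[1]-C[0])+(C[3]-C[2]);w=np.arctan2(-y[0],y[1]);print('yaw',w,np.arctan2(x[1],x[0]))
ex=np.array([np.cos(w),np.sin(w),0]);print('origin',(C.mean(0)+.007*ex).round(4))
H=onz(d,f([(371,265),(419,265),(374,526),(419,526)]),.042);print('handle',H.round(4),H.mean(0).round(4))
y=(H[0]-H[2])+(H[1]-H[3]);print('yaw h',np.arctan2(-y[0],y[1]))
K=onz(d,f([(600,277),(685,277),(593,500),(675,500)]),.012);k=[(K[0]+K[1])/2,(K[2]+K[3])/2];print(k, 'yaw k',np.arctan2(-(k[0]-k[1])[0],(k[0]-k[1])[1]),'mid',(k[0]+k[1])/2-.07*ex)
E
```

```text
[[ 0.4601 -0.2346  0.006 ]
 [ 0.5756 -0.25    0.006 ]
 [ 0.4408 -0.3835  0.006 ]
 [ 0.5566 -0.3986  0.006 ]]
sizes [np.float64(0.1166), np.float64(0.1168), np.float64(0.1501), np.float64(0.1498)]
yaw -0.12811420385438607 -0.13082819067401955
origin [ 0.5152 -0.3176  0.006 ]
handle [[ 0.5132 -0.2829  0.042 ]
 [ 0.5257 -0.2846  0.042 ]
 [ 0.5042 -0.3511  0.042 ]
 [ 0.5165 -0.3528  0.042 ]] [ 0.5149 -0.3179  0.042 ]
yaw h -0.1325240217199762
[array([ 0.58844932, -0.2956049 ,  0.012     ]), array([ 0.58039563, -0.35856382,  0.012     ])] yaw k -0.12722886845272838 mid [ 0.51499615 -0.31814088  0.012     ]
```

```bash
python3 - <<'E'
from mv import *
print(rel((.515,-.318,.06),Rdown(-.129)));print(rel((.515,-.318,.023),Rdown(-.129)))
E
```

```text
(array([ 0.1906,  0.0497, -0.0044]), array([-0.0069,  0.0006, -0.0008]))
(array([ 0.2276,  0.0496, -0.0044]), array([-0.0069,  0.0006, -0.0008]))
```

Request:
drive_tool(offset=[[0.05,0.03,-0.004],[0.1,0.05,-0.004],[0.15,0.051,-0.005],[0.18,0.051,-0.005],[0.19,0.051,-0.005],[0.19,0.051,-0.005],[0.19,0.051,-0.005]], angular=[[-0.007,0,0],[-0.007,0,0],[-0.007,0,0],[-0.007,0,0],[-0.007,0,0],[-0.007,0,0],[-0.007,0,0]])

```text
time_s: 4.55
tool_pos: [0.5157, -0.3172, 0.0623]
tool_rot: [0.9, 89.8, -6.5]
force: [0.3, 0.4, -0.9]
grip_width: 0.087
```

```bash
python3 - <<'E'
from mv import *
from snap import snap
print(rel((.515,-.318,.023),Rdown(-.129)))
d=snap('wrist','w4')
E
```

```text
(array([ 0.0393, -0.0009, -0.0007]), array([ 0.0002,  0.0034, -0.0001]))
```

View pics/w4.png

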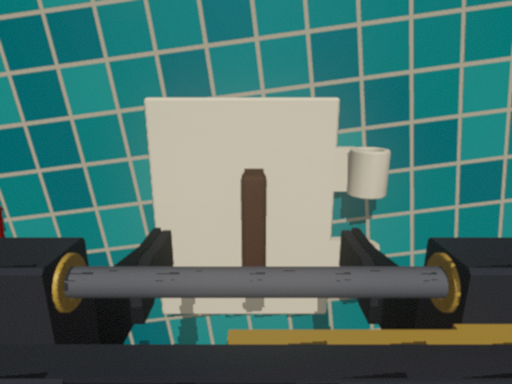

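Request:
drive_tool(offset=[[0.02,-0.001,-0.001],[0.035,-0.001,-0.001],[0.04,-0.001,-0.001],[0.04,-0.001,-0.001],[0.04,-0.001,-0.001]], angular=[[0,0.003,0],[0,0.003,0],[0,0.003,0],[0,0.003,0],[0,0.003,0]])

```text
time_s: 5.22
tool_pos: [0.5149, -0.3184, 0.0226]
tool_rot: [-12.8, 89.9, -20.2]
force: [0.3, 0.1, 0.7]
grip_width: 0.087
```

Request:
drive_tool(offset=[[0,0,0],[0,0,0],[0,0,0],[0,0,0],[0,0,0],[0,0,0],[0,0,0]], angular=[[0,0,0],[0,0,0],[0,0,0],[0,0,0],[0,0,0],[0,0,0],[0,0,0]], fingers=1, squeeze=40)

```text
time_s: 6.1
tool_pos: [0.5149, -0.3183, 0.0225]
tool_rot: [-11.9, 90.0, -19.3]
force: [-0.4, 0.1, -0.2]
grip_width: 0.0247
```

```bash
python3 - <<'E'
from mv import *
o=telemetry.get_obs();print(o['tool_pos'],o['tool_rot'],o['force'])
p=o['tool_pos'];R0=Ro.from_euler('xyz',o['tool_rot'],degrees=True).as_matrix();print(R0.round(4))
print(rel((.515,-.318,.20),Rdown(-.129)))
E
```

```text
[ 0.51485311 -0.31834631  0.02252149] [-11.9425952   89.95150069 -19.33212636] [-0.35519488  0.08901096 -0.23827762]
[[ 8.000e-04  1.286e-01  9.917e-01]
 [-3.000e-04  9.917e-01 -1.286e-01]
 [-1.000e+00 -2.000e-04  8.000e-04]]
(array([-0.1775,  0.0003,  0.0002]), array([0.    , 0.0008, 0.0002]))
```

Request:
drive_tool(offset=[[0,0,0],[0,0,0],[0,0,0],[0,0,0]], angular=[[0,0,0],[0,0,0],[0,0,0],[0,0,0]])

```text
time_s: 6.6
tool_pos: [0.5148, -0.3183, 0.0225]
tool_rot: [-10.3, 90.0, -17.7]
force: [-0.7, 0.0, 0.5]
grip_width: 0.0133
```

Request:
drive_tool(offset=[[-0.01,0,0],[-0.03,0,0],[-0.06,0,0],[-0.1,0,0],[-0.14,0,0],[-0.17,0,0],[-0.18,0,0],[-0.18,0,0]], angular=[[0,0,0],[0,0,0],[0,0,0],[0,0,0],[0,0,0],[0,0,0],[0,0,0],[0,0,0]])

```text
time_s: 7.6
tool_pos: [0.5147, -0.3184, 0.203]
tool_rot: [-1.6, 89.9, -9.0]
force: [-0.6, 0.0, -3.0]
grip_width: 0.0134
```

```bash
python3 - <<'E'
from mv import *
from snap import snap
d=snap('wrist','w5');o=d['obs'];print(o['force'],o['tool_pos'],o['grip_width'])
w=-.074;org=np.array([.4694,.0093])
print(rel((org[0],org[1],.20),Rdown(w)))
E
```

```text
[-0.56494348  0.02077174 -3.03910224] [ 0.51469184 -0.31841025  0.20301611] 0.013403328332943344
(array([ 0.0021,  0.3188, -0.0866]), array([-0.055 , -0.0001, -0.0004]))
```

View pics/w5.png

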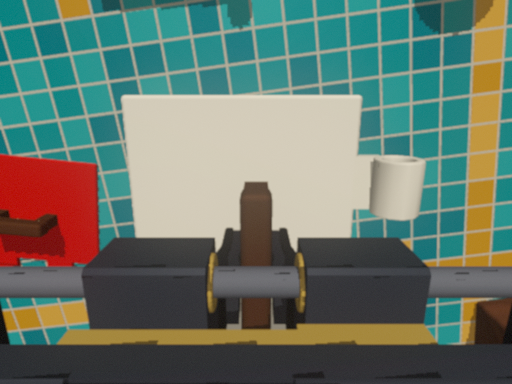

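```bash
python3 - <<'E'
from mv import *
d=load('w5');crop(d,110,80,430,230,2.5,'w5c')
C=onz(d,[(124,96),(360.5,96)],d['obs']['tool_pos'][2]-.0165)
R=Ro.from_euler('xyz',d['obs']['tool_rot'],degrees=True).as_matrix()
print(((C-d['obs']['tool_pos'])@R).round(4), np.linalg.norm(C[1]-C[0]))
# predicted
l=np.array([[-.066,.075,.006],[.052,.075,.006],[.07,.045,.024],[.07,.017,.024]])
P=np.c_[.023-l[:,2],l[:,1],l[:,0]]; print(proj(d,P@R.T+d['obs']['tool_pos']).round(1))
E
```

```text
[[ 0.0164  0.0751 -0.0637]
 [ 0.0166  0.0752  0.0509]] 0.1146871414032872
[[119.8  96.2]
 [362.4  96.4]
 [407.6 164.3]
 [400.5 221.4]]
```

View pics/w5c.png

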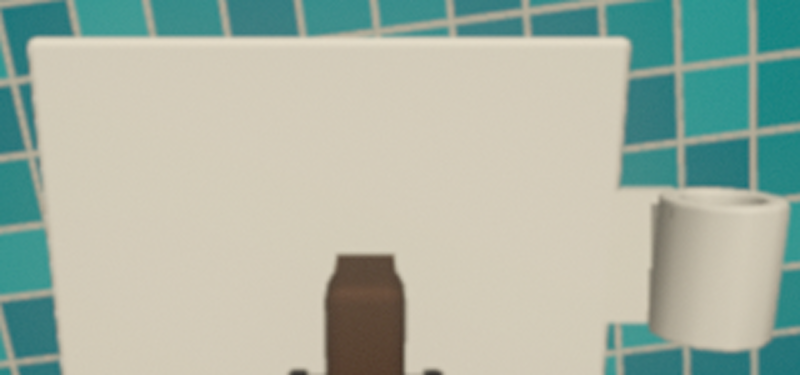

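Request:
drive_tool(offset=[[0,0.02,-0.005],[0,0.06,-0.016],[0,0.11,-0.03],[0,0.16,-0.044],[0,0.21,-0.058],[0,0.26,-0.071],[0.001,0.3,-0.082],[0.002,0.32,-0.087],[0.002,0.32,-0.087],[0.002,0.32,-0.087]], angular=[[0,0,0],[-0.01,0,0],[-0.02,0,0],[-0.03,0,0],[-0.04,0,0],[-0.05,0,0],[-0.055,0,0],[-0.055,0,0],[-0.055,0,0],[-0.055,0,0]])

```text
time_s: 8.9
tool_pos: [0.4688, 0.0092, 0.1993]
tool_rot: [-145.2, 89.9, -149.5]
force: [-0.2, -0.6, -2.9]
grip_width: 0.0136
```

```bash
python3 - <<'E'
from mv import *
w=-.074;org=np.array([.4694,.0093])
print(rel((org[0],org[1],.135),Rdown(w)))
E
```

```text
(array([0.0643, 0.0002, 0.0007]), array([-0.0014, -0.0013,  0.0009]))
```

Request:
drive_tool(offset=[[0.02,0,0.001],[0.045,0,0.001],[0.06,0,0.001],[0.064,0,0.001],[0.064,0,0.001]], angular=[[0,0,0],[-0.001,-0.001,0.001],[-0.001,-0.001,0.001],[-0.001,-0.001,0.001],[-0.001,-0.001,0.001]])

```text
time_s: 9.52
tool_pos: [0.47, 0.0087, 0.1356]
tool_rot: [-70.6, 90.0, -74.9]
force: [1.1, 0.6, -3.2]
grip_width: 0.0133
```

```bash
python3 - <<'E'
from mv import *
from snap import snap
w=-.074;org=np.array([.4694,.0093])
print(rel((org[0],org[1],.1025),Rdown(w)))
d=snap('wrist','w6');s=snap('scene','s6');t=snap('top','t6')
crop(s,200,130,320,240,6,'s6c');crop(d,250,30,450,230,3.9,'w6c')
E
```

```text
(array([ 0.0331,  0.0005, -0.0006]), array([-0.001,  0.   ,  0.   ]))
```

View pics/w6.png

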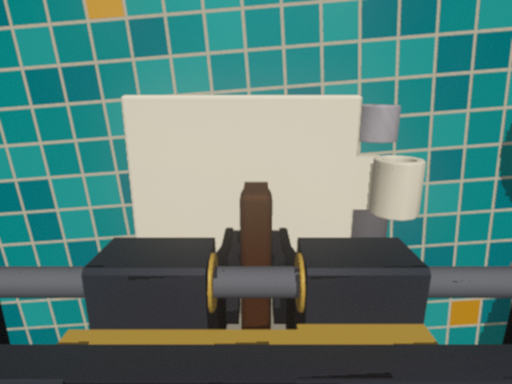

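View pics/s6c.png

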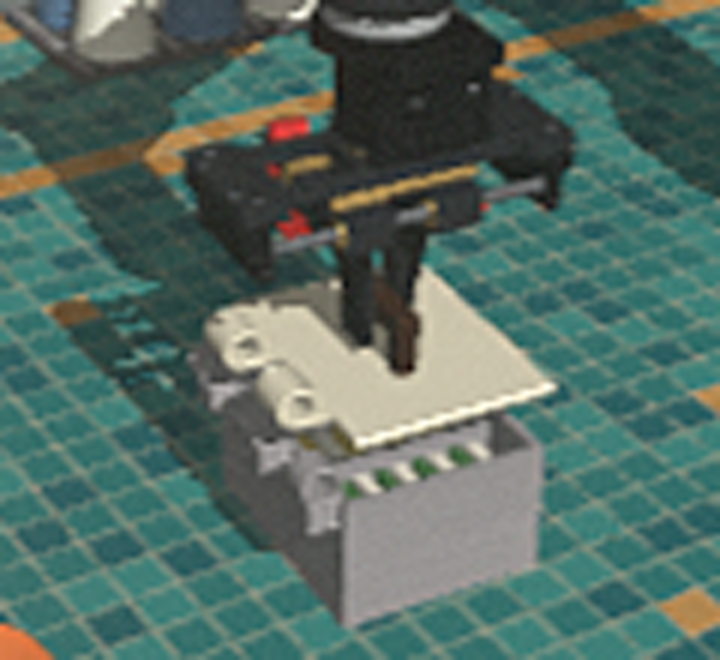

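View pics/w6c.png

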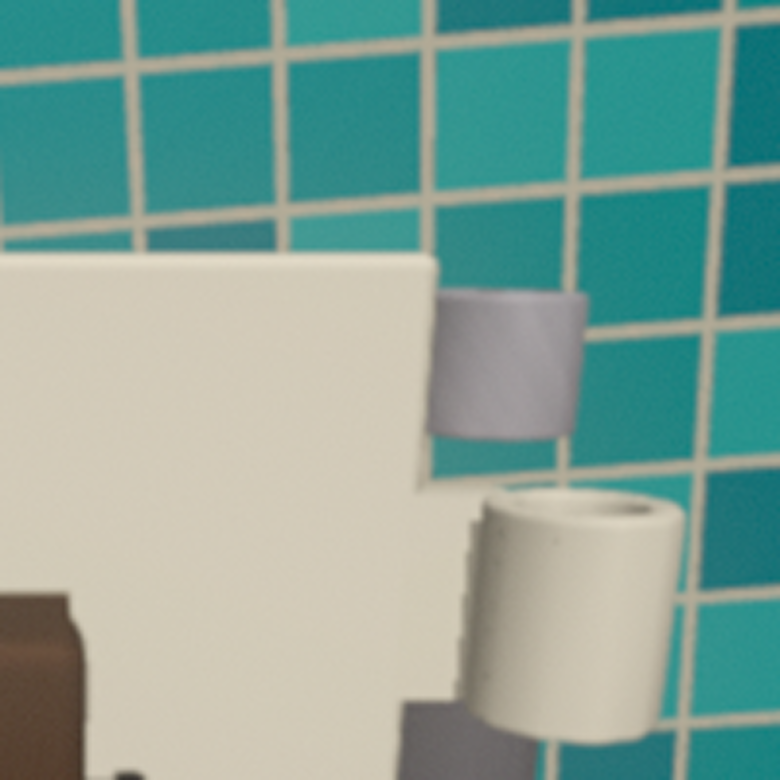

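```bash
python3 - <<'E'
from mv import *
d=load('w6');T=campose(d);o=d['obs']
R=Ro.from_euler('xyz',o['tool_rot'],degrees=True).as_matrix()
f=lambda p:[(x/3.9+250-.37,y/3.9+30-.37) for x,y in p]
# in tool frame: expected caddy knuckle pts from measured caddy
w=-.074;org=np.array([.4694,.0093,0]);Rc=Ro.from_euler('z',w).as_matrix()
def cad(p): return np.array(p)@Rc.T+org
def pix(P): return (proj(d,P)-[250-.37,30-.37])*3.9
import math
cam=(T[:3,3]-org)@Rc
def sil(yy,x0,z0,r):
    v=np.array([cam[0]-x0,cam[2]-z0]);D=np.hypot(*v);a=math.atan2(v[1],v[0]);b=math.acos(r/D)
    return [(x0+r*math.cos(a+s*b),yy,z0+r*math.sin(a+s*b)) for s in(1,-1)]
print('caddy knuckle sil y60',pix(cad(sil(.06,.07,.092,.012))).round(0))
print('caddy kn top outer/inner',pix(cad([(.07,.07,.104),(.07,.05,.104)])).round(0))
dz=o['tool_pos'][2]-.0225
print('lid knuckle sil y31 if pose exact',pix(cad(sil(.031,.07,dz+.012,.012))).round(0))
print('lid kn face top/bottom-edge',pix(cad([(.07,.045,dz+.024),(.07,.017,dz+.024),(.052,.075,dz+.006)])).round(0))
E
```

```text
caddy knuckle sil y60 [[409. 361.]
 [582. 365.]]
caddy kn top outer/inner [[531. 294.]
 [516. 441.]]
lid knuckle sil y31 if pose exact [[462. 603.]
 [662. 621.]]
lid kn face top/bottom-edge [[613. 521.]
 [585. 745.]
 [436. 256.]]
```

Request:
drive_tool(offset=[[0.008,0.0005,-0.0015],[0.016,0.0005,-0.0015],[0.021,0.0005,-0.0015],[0.025,0.0005,-0.0015],[0.027,0.0005,-0.0015],[0.029,0.0005,-0.0015],[0.03,0.0005,-0.0015],[0.03,0.0005,-0.0015]], angular=[[0,0,0],[0,0,0],[0,0,0],[0,0,0],[0,0,0],[0,0,0],[0,0,0],[0,0,0]])

```text
time_s: 10.68
tool_pos: [0.469, 0.0097, 0.1061]
tool_rot: [30.2, 89.9, 25.9]
force: [-0.3, -0.4, -1.8]
grip_width: 0.0132
```

```bash
python3 - <<'E'
from mv import *
from snap import snap
w=-.074;org=np.array([.4694,.0093])
print(rel((org[0],org[1],.1025),Rdown(w)))
d=snap('wrist','w7');print(d['obs']['force'])
crop(d,250,30,450,230,3.9,'w7c')
E
```

```text
(array([ 0.0036, -0.0004,  0.0005]), array([-0.0004,  0.0012, -0.0007]))
[-0.32897622 -0.35203542 -1.75686165]
```

View pics/w7c.png

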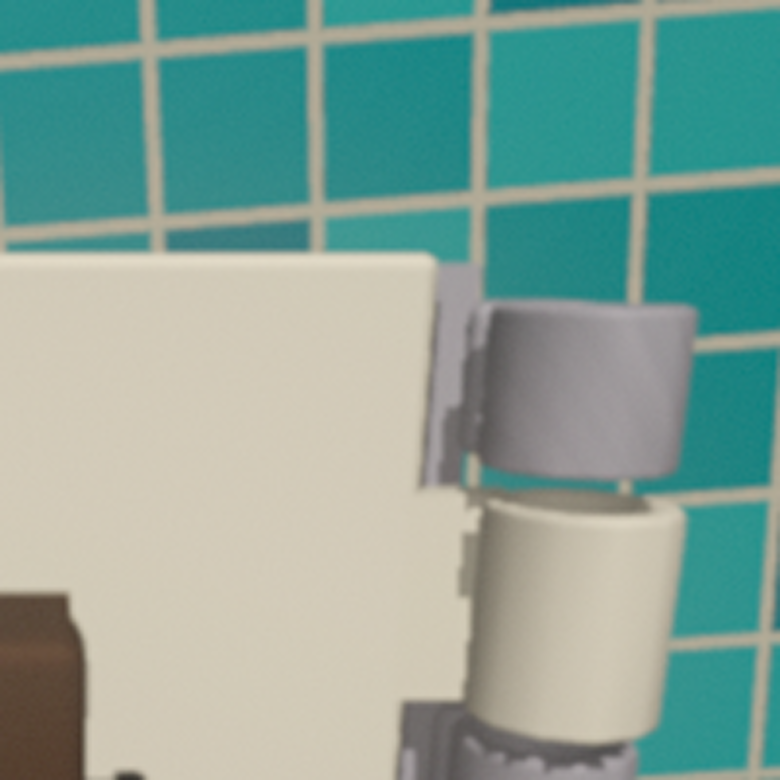

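```bash
cat > chk.py <<'E'
from mv import *
import math,sys
def run(tag,w=-.074,org=(.4694,.0093,0),zu=.0225,off=(250,30),s=3.9):
    d=load(tag);T=campose(d);o=d['obs'];org=np.array(org)
    Rc=Ro.from_euler('z',w).as_matrix()
    cad=lambda p: np.array(p)@Rc.T+org
    pix=lambda P:((proj(d,P)-[off[0]-.37,off[1]-.37])*s).round(0)
    cam=(T[:3,3]-org)@Rc
    def sil(yy,x0,z0,r=.012):
        v=np.array([cam[0]-x0,cam[2]-z0]);D=np.hypot(*v);a=math.atan2(v[1],v[0]);b=math.acos(r/D)
        return [(x0+r*math.cos(a+q*b),yy,z0+r*math.sin(a+q*b)) for q in(1,-1)]
    print('caddy y60',pix(cad(sil(.06,.07,.092))).tolist(),'top ends',pix(cad([(.07,.07,.104),(.07,.05,.104)])).tolist())
    dz=o['tool_pos'][2]-zu if zu else .08
    print('lid y31',pix(cad(sil(.031,.07,dz+.012))).tolist(),'top ends',pix(cad([(.07,.045,dz+.024),(.07,.017,dz+.024)])).tolist(),'corner',pix(cad([(.052,.075,dz+.006)])).tolist())
if __name__=='__main__': run(sys.argv[1])
E
python3 chk.py w7
```

```text
caddy y60 [[482.0, 385.0], [688.0, 392.0]] top ends [[634.0, 309.0], [613.0, 482.0]]
lid y31 [[470.0, 610.0], [670.0, 629.0]] top ends [[621.0, 529.0], [593.0, 752.0]] corner [[444.0, 264.0]]
```

Request:
drive_tool(offset=[[0.001,0,0],[0.002,0,0],[0.003,0,0],[0.004,0,0],[0.004,0,0],[0.004,0,0]], angular=[[0,0,0],[0,0,0],[0,0,0],[0,0,0],[0,0,0],[0,0,0]])

```text
time_s: 11.48
tool_pos: [0.469, 0.0097, 0.1024]
tool_rot: [35.1, 89.9, 30.8]
force: [-1.4, -0.9, 2.7]
grip_width: 0.0139
```

```bash
python3 - <<'E'
from mv import *
from snap import snap
d=snap('wrist','w8');print(d['obs']['force'],d['obs']['tool_pos'])
crop(d,250,30,450,230,3.9,'w8c')
import chk;chk.run('w8')
E
```

```text
[-1.40681682 -0.93914789  2.66723102] [0.46903943 0.00973526 0.10244534]
caddy y60 [[491.0, 387.0], [702.0, 395.0]] top ends [[648.0, 310.0], [626.0, 487.0]]
lid y31 [[469.0, 610.0], [669.0, 629.0]] top ends [[621.0, 529.0], [592.0, 752.0]] corner [[443.0, 264.0]]
```

View pics/w8c.png

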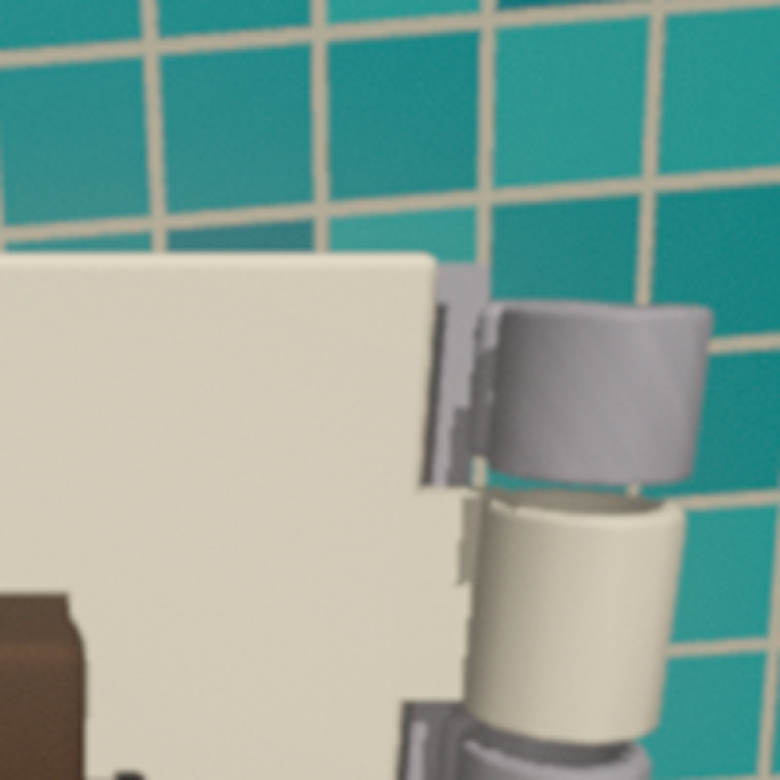

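Request:
drive_tool(offset=[[0,0,0],[0,0,0],[0,0,0],[0,0,0],[0,0,0]], angular=[[0,0,0],[0,0,0],[0,0,0],[0,0,0],[0,0,0]], fingers=0.1)

```text
time_s: 12.15
tool_pos: [0.4691, 0.0097, 0.1024]
tool_rot: [35.0, 89.9, 30.7]
force: [0.7, -0.1, 0.7]
grip_width: 0.0387
```

Request:
drive_tool(offset=[[-0.01,0,0],[-0.03,0,0],[-0.07,0,0],[-0.12,0,0],[-0.17,-0.02,0.01],[-0.2,-0.05,0.02],[-0.2,-0.07,0.03],[-0.2,-0.07,0.03],[-0.2,-0.07,0.03]], angular=[[0,0,0],[0,0,0],[0,0,0],[0,0,0],[0,0,0],[0,0,0],[0,0,0],[0,0,0],[0,0,0]])

```text
time_s: 13.28
tool_pos: [0.4931, -0.0614, 0.3022]
tool_rot: [75.9, 89.9, 71.7]
force: [-0.5, -0.1, -0.7]
grip_width: 0.0393
```

```bash
python3 - <<'E'
from mv import *
from snap import snap
d=snap('wrist','w9');print(d['obs']['force'],d['obs']['tool_pos'])
crop(d,160,15,330,185,4.6,'w9c')
E
```

```text
[-0.5063042  -0.14186617 -0.69279836] [ 0.49307896 -0.06140551  0.30218016]
```

View pics/w9.png

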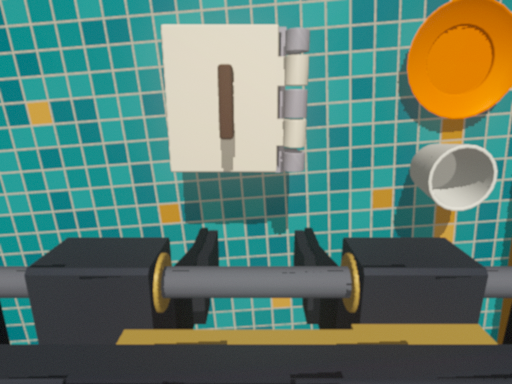

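View pics/w9c.png

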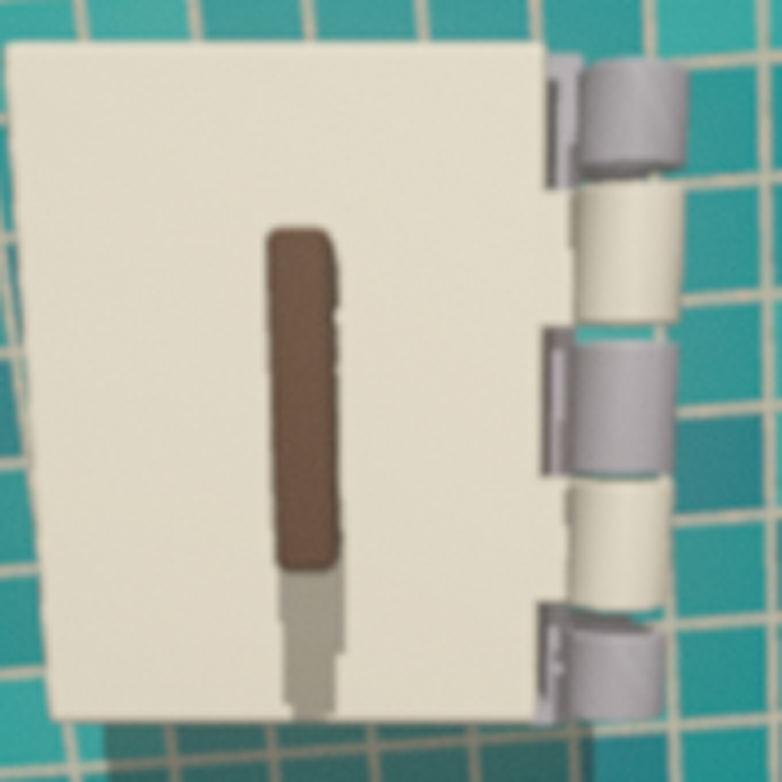

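```bash
python3 - <<'E'
from mv import *
d=load('w9');cam=campose(d)[:3,3];h=cam[2]-.092
f=lambda p:[(x/4.6+160-.39,y/4.6+15-.39) for x,y in p]
pts=[]
for n,L,R,v in (('cL',580,690,115),('lL',577,684,250),('cM',572,678,405),('lR',568,671,540),('cR',565,663,675)):
    P=onz(d,f([(L,v),(R,v)]),.092);a=np.arctan2(P[:,0]-cam[0],h);b=a.mean();c=(cam[0]+h*np.tan(b),P[:,1].mean());pts.append(c)
    print(n,np.round(c,4),'diam',(2*np.sin(np.diff(a)[0]/2)*h/np.cos(b)).round(4))
p=np.array(pts);q=p[[0,2,4]];k=np.polyfit(q[:,1],q[:,0],1);print('slope->yaw',-k[0],'x at hinge mid .0042:',np.polyval(k,.0042),'lid resid',(p[[1,3],0]-np.polyval(k,p[[1,3],1])).round(4))
print(rel((.46,.19,.22),Rdown(-.267)))
E
```

```text
cL [0.5441 0.0647] diam 0.0234
lL [0.5421 0.0374] diam 0.0233
cM [0.5396 0.0046] diam 0.0237
lR [ 0.5371 -0.0255] diam 0.0236
cR [ 0.5345 -0.0569] diam 0.023
slope->yaw -0.07968596827400663 x at hinge mid .0042: 0.5393945564803557 lid resid [0.0001 0.    ]
(array([ 0.0824,  0.248 , -0.0512]), array([ 1.942e-01,  1.000e-04, -1.300e-03]))
```

```bash
python3 - <<'E'
from mv import *
print(rel((.48,.27,.25),Rdown(-.267)))
E
```

```text
(array([ 0.0525,  0.3292, -0.0371]), array([ 1.942e-01,  1.000e-04, -1.300e-03]))
```

Request:
drive_tool(offset=[[0.005,0.05,-0.005],[0.01,0.11,-0.01],[0.02,0.17,-0.018],[0.03,0.23,-0.026],[0.05,0.29,-0.034],[0.052,0.33,-0.037],[0.052,0.33,-0.037],[0.052,0.33,-0.037],[0.052,0.33,-0.037]], angular=[[0.03,0,0],[0.07,0,0],[0.11,0,0],[0.15,0,0],[0.194,0,-0.001],[0.194,0,-0.001],[0.194,0,-0.001],[0.194,0,-0.001],[0.194,0,-0.001]], fingers=-0.3)

```text
time_s: 14.45
tool_pos: [0.4805, 0.2694, 0.2508]
tool_rot: [58.3, 90.0, 42.9]
force: [0.6, 0.3, -0.4]
grip_width: 0.0565
```

```bash
python3 - <<'E'
from mv import *
from snap import snap
d=snap('wrist','w10');print(d['obs']['joint_velocities'].round(1),d['obs']['tool_pos'],d['obs']['tool_rot'])
crop(d,180,0,350,240,3.3,'w10c')
E
```

```text
[ 0.3 -0.1  0.2 -0.1 -0.2 -0.1 -0. ] [0.48048102 0.26937308 0.25078669] [58.26739528 89.97000393 42.86513567]
```

View pics/w10.png

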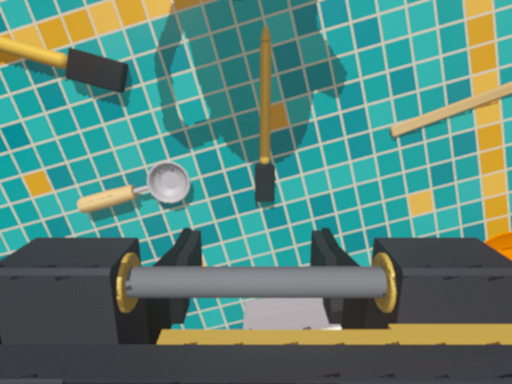

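View pics/w10c.png

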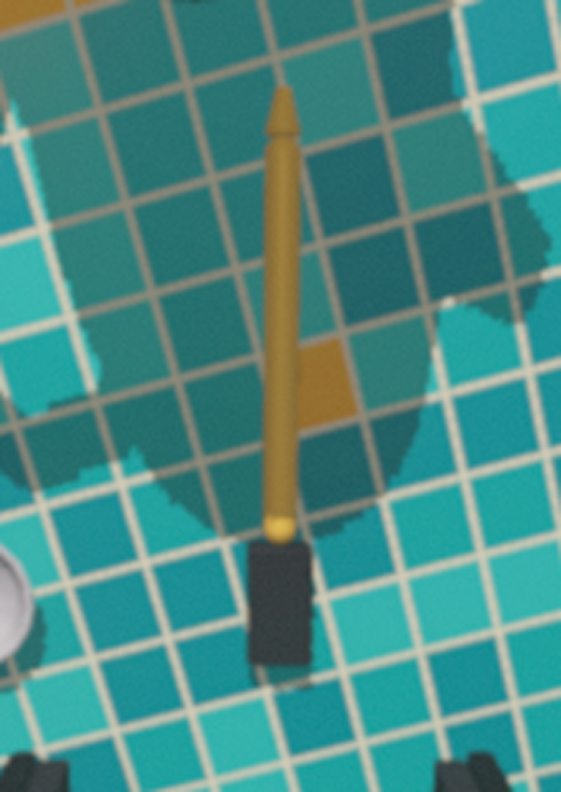

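```bash
python3 - <<'E'
from mv import *
d=load('w10')
f=lambda p:[(x/3.3+180-.35,y/3.3-.35) for x,y in p]
N=onz(d,f([(284,88)]),.006)[0];S=onz(d,f([(265,310),(300,310),(263,500),(298,500)]),.006)
C=onz(d,f([(249,541),(311,542),(248,663),(311,663)]),.012)
print('nose',N.round(4),'tab',C.round(4),'c',C.mean(0).round(4))
s=C[:2].mean(0);e=C[2:].mean(0);print('w',np.linalg.norm(C[0]-C[1]),np.linalg.norm(C[2]-C[3]),'l',np.linalg.norm(s-e),'nose-sh',np.linalg.norm((N-s)[:2]))
v=N-C.mean(0);print('yaw',np.arctan2(-v[0],v[1]));a,b=S[:2].mean(0),S[2:].mean(0);v=a-b;print('shank yaw',np.arctan2(-v[0],v[1]))
E
```

```text
nose [0.5303 0.4088 0.006 ] tab [[0.4801 0.2689 0.012 ]
 [0.5013 0.2627 0.012 ]
 [0.4677 0.2252 0.012 ]
 [0.49   0.219  0.012 ]] c [0.4847 0.244  0.012 ]
w 0.022094455856728753 0.023142605802800465 l 0.045265346036165485 nose-sh 0.14838772425186106
yaw -0.26987922306821327
shank yaw -0.2711985749763513
```

```bash
python3 - <<'E'
from mv import *
print(rel((.4847,.2440,.035),Rdown(-.270)))
E
```

```text
(array([ 0.2158, -0.0236,  0.0107]), array([ 0.0011,  0.0003, -0.0007]))
```

Request:
drive_tool(offset=[[0.04,-0.024,0.011],[0.09,-0.024,0.011],[0.14,-0.024,0.011],[0.19,-0.024,0.011],[0.216,-0.024,0.011],[0.216,-0.024,0.011],[0.216,-0.024,0.011]], angular=[[0.001,0,0],[0.001,0,0],[0.001,0,0],[0.001,0,0],[0.001,0,0],[0.001,0,0],[0.001,0,0]])

```text
time_s: 15.38
tool_pos: [0.4861, 0.2436, 0.0363]
tool_rot: [53.8, 89.8, 38.2]
force: [0.2, 0.4, 0.2]
grip_width: 0.0565
```

```bash
python3 - <<'E'
from mv import *
from snap import snap
print(rel((.4847,.2440,.0095),Rdown(-.270)))
d=snap('wrist','w11')
E
```

```text
(array([ 0.0268, -0.    , -0.0015]), array([-0.0008,  0.0018, -0.0025]))
```

View pics/w11.png

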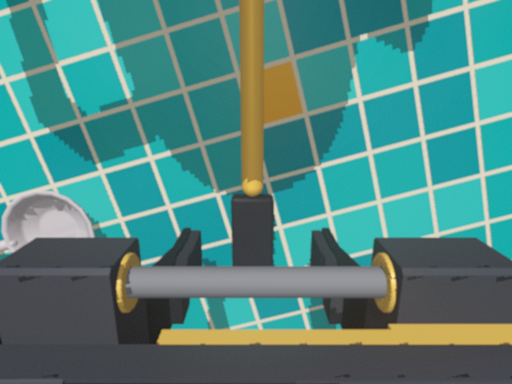

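Rod centred between the fingers, shank straight up the image at column ~253. Descending and gripping.

Request:
drive_tool(offset=[[0.01,0,-0.0015],[0.018,0,-0.0015],[0.023,0,-0.0015],[0.026,0,-0.0015],[0.027,0,-0.0015],[0.027,0,-0.0015]], angular=[[0,0.002,-0.002],[0,0.002,-0.002],[0,0.002,-0.002],[0,0.002,-0.002],[0,0.002,-0.002],[0,0.002,-0.002]])

```text
time_s: 16.18
tool_pos: [0.485, 0.2444, 0.0097]
tool_rot: [72.8, 89.9, 57.3]
force: [-0.1, 0.5, 0.7]
grip_width: 0.0568
```

Request:
drive_tool(offset=[[0,0,0],[0,0,0],[0,0,0],[0,0,0],[0,0,0],[0,0,0],[0,0,0]], angular=[[0,0,0],[0,0,0],[0,0,0],[0,0,0],[0,0,0],[0,0,0],[0,0,0]], fingers=1, squeeze=50)

```text
time_s: 17.05
tool_pos: [0.485, 0.2444, 0.0098]
tool_rot: [74.4, 89.9, 58.9]
force: [-1.1, 0.1, 1.4]
grip_width: 0.0234
```

Request:
drive_tool(offset=[[0,0,0],[0,0,0],[-0.01,0,0],[-0.03,0,0],[-0.06,0,0],[-0.1,0,0],[-0.15,0,0],[-0.19,0,0],[-0.19,0,0],[-0.19,0,0]], angular=[[0,0,0],[0,0,0],[0,0,0],[0,0,0],[0,0,0],[0,0,0],[0,0,0],[0,0,0],[0,0,0],[0,0,0]])

```text
time_s: 18.3
tool_pos: [0.4844, 0.2439, 0.1993]
tool_rot: [106.1, 90.0, 90.6]
force: [0.2, -0.2, -1.7]
grip_width: 0.0232
```

```bash
python3 - <<'E'
from mv import *
from snap import snap
d=snap('wrist','w12');print(d['obs']['force'],d['obs']['tool_pos'],d['obs']['grip_width'])
crop(d,200,0,310,240,3.3,'w12c')
s=snap('scene','s12')
R=Ro.from_euler('xyz',d['obs']['tool_rot'],degrees=True).as_matrix();p=d['obs']['tool_pos']
# expected: rod axis in tool frame at x=.0037(ahead), z=0, y from 0 (tab) nose at .1725
for y in (.1725,.1585,.06,.0225): print(y,proj(d,R@np.array([.0037,y,0])+p).round(1))
E
```

```text
[ 0.15565278 -0.20142835 -1.67777784] [0.48438874 0.24389276 0.1993376 ] 0.02319763850867661
0.1725 [[ 255.6 -177.7]]
0.1585 [[ 255.6 -131.4]]
0.06 [[255.4 130.2]]
0.0225 [[255.4 207.5]]
```

View pics/w12.png

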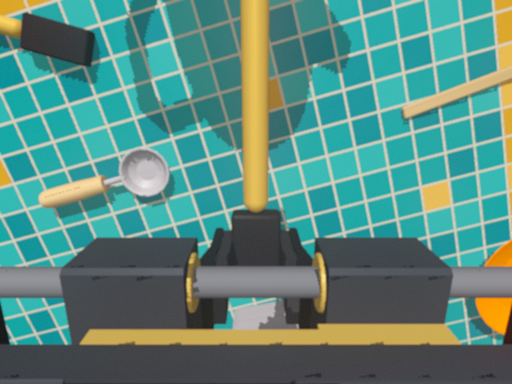

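View pics/w12c.png

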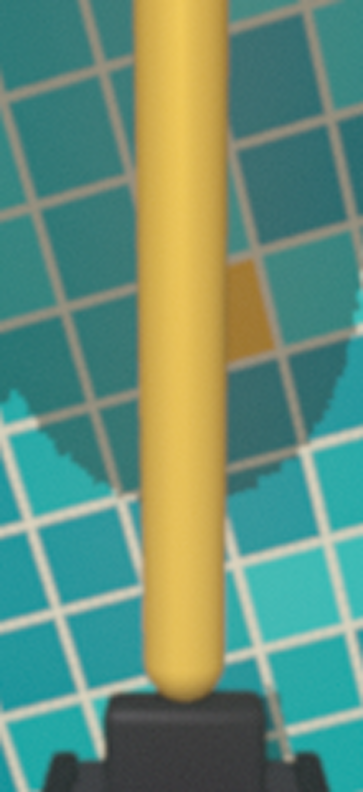

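View pics/s12.png

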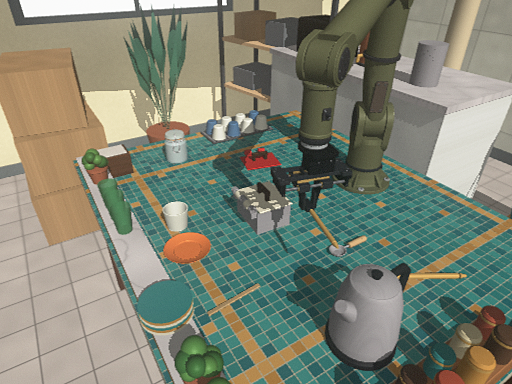

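```bash
python3 - <<'E'
from mv import *
s=load('s12');crop(s,295,185,375,265,9,'s12c')
d=load('w12');R=Ro.from_euler('xyz',d['obs']['tool_rot'],degrees=True).as_matrix();p=d['obs']['tool_pos']
for y in (.1725,.1585,.06,.0225): print(y,((proj(s,R@np.array([.0037,y,0])+p)-[294.5,184.5])*9).round(0), ((proj(s,R@np.array([.0037+.01*(y/.17),y,0])+p)-[294.5,184.5])*9).round(0))
E
```

```text
0.1725 [[389. 572.]] [[383. 603.]]
0.1585 [[363. 536.]] [[358. 564.]]
0.06 [[200. 308.]] [[199. 318.]]
0.0225 [[145. 231.]] [[145. 235.]]
```

View pics/s12c.png

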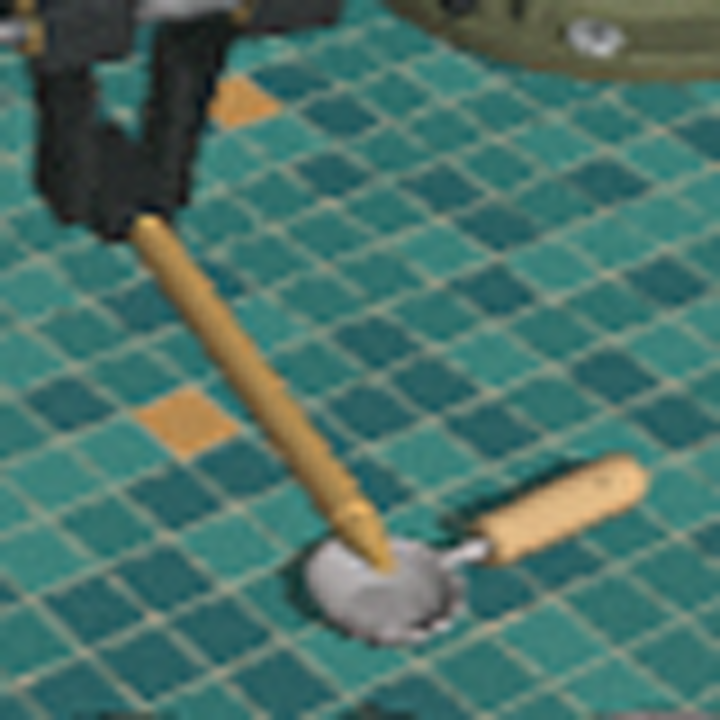

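```bash
python3 - <<'E'
from mv import *
print(rel((.5195,-.2575,.2),Rdown(-.076)))
E
```

```text
(array([-0.0015, -0.4734,  0.1683]), array([-0.1946, -0.0015,  0.0008]))
```

Request:
drive_tool(offset=[[0,-0.02,0.007],[0,-0.07,0.025],[0,-0.13,0.046],[0,-0.19,0.067],[0,-0.25,0.088],[0,-0.31,0.11],[0,-0.37,0.132],[0,-0.43,0.153],[0,-0.465,0.165],[-0.001,-0.475,0.169]], angular=[[0,0,0],[-0.02,0,0],[-0.05,0,0],[-0.08,0,0],[-0.11,0,0],[-0.14,0,0],[-0.17,0,0],[-0.194,0,0],[-0.194,-0.001,0],[-0.194,-0.001,0.001]])

```text
time_s: 19.65
tool_pos: [0.5169, -0.2645, 0.1989]
tool_rot: [-142.5, 89.8, -147.3]
force: [0.4, -0.5, -1.4]
grip_width: 0.0235
```

```bash
python3 - <<'E'
from mv import *
print(rel((.5195,-.2575,.0958),Rdown(-.076)))
E
```

```text
(array([0.103 , 0.0074, 0.0023]), array([-0.0081, -0.0027,  0.0021]))
```

Request:
drive_tool(offset=[[0.02,0.003,0.002],[0.05,0.005,0.002],[0.08,0.007,0.002],[0.1,0.007,0.002],[0.103,0.007,0.002],[0.103,0.007,0.002],[0.103,0.007,0.002]], angular=[[-0.008,-0.003,0.002],[-0.008,-0.003,0.002],[-0.008,-0.003,0.002],[-0.008,-0.003,0.002],[-0.008,-0.003,0.002],[-0.008,-0.003,0.002],[-0.008,-0.003,0.002]])

```text
time_s: 20.52
tool_pos: [0.5199, -0.2583, 0.097]
tool_rot: [-11.2, 89.9, -15.6]
force: [0.3, -0.1, -0.9]
grip_width: 0.0232
```

```bash
python3 - <<'E'
from mv import *
from snap import snap
print(rel((.5195,-.2575,.0958),Rdown(-.076)))
d=snap('wrist','w13');s=snap('scene','s13');t=snap('top','t13')
crop(d,180,0,340,220,3.6,'w13c');crop(s,185,150,275,240,8,'s13c');crop(t,220,140,360,220,5.5,'t13c')
R=Ro.from_euler('xyz',d['obs']['tool_rot'],degrees=True).as_matrix();p=d['obs']['tool_pos'];n=R@np.array([.0038,.1725,0])+p
h=np.array([.5394,.0042,.092])+np.outer([-.07,-.05],[.0759,.9971,0])
print('nose',n,'face',h[0])
for nm,c,(x,y,k) in (('w',d,(180,0,3.6)),('s',s,(185,150,8)),('t',t,(220,140,5.5))):
    print(nm,((proj(c,np.vstack([n,h]))-[x-.4,y-.4])*k).round(0).tolist())
E
```

```text
(array([ 0.0012,  0.0008, -0.0005]), array([-0.0001,  0.0023,  0.0005]))
nose [ 0.53306083 -0.08629718  0.09316882] face [ 0.534087 -0.065597  0.092   ]
w [[274.0, -638.0], [269.0, -893.0], [269.0, -1172.0]]
s [[374.0, 291.0], [396.0, 317.0], [416.0, 341.0]]
t [[353.0, 213.0], [319.0, 213.0], [285.0, 211.0]]
```

View pics/w13c.png

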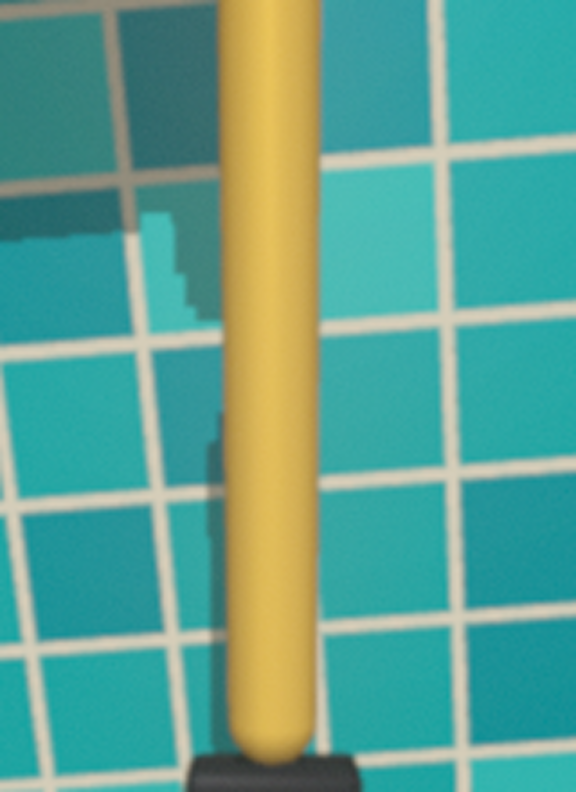

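View pics/s13c.png

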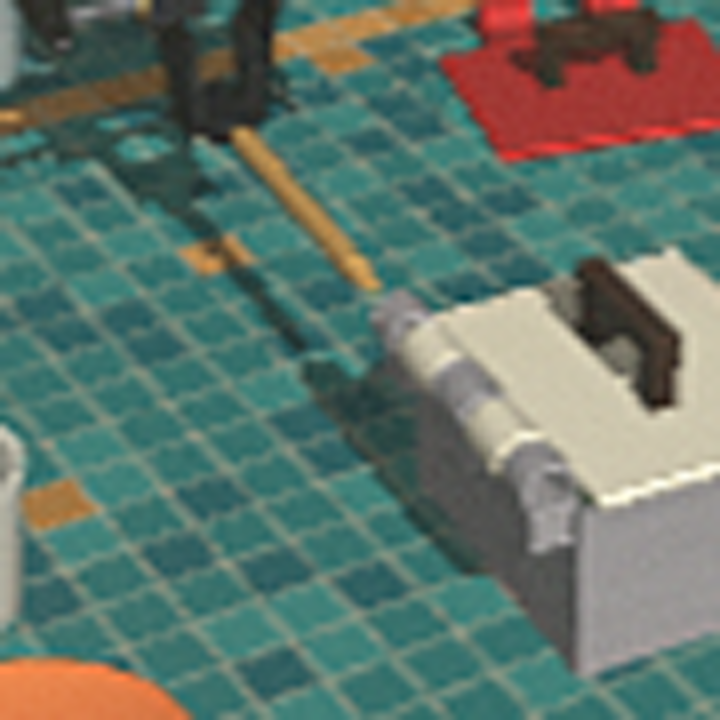

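View pics/t13c.png

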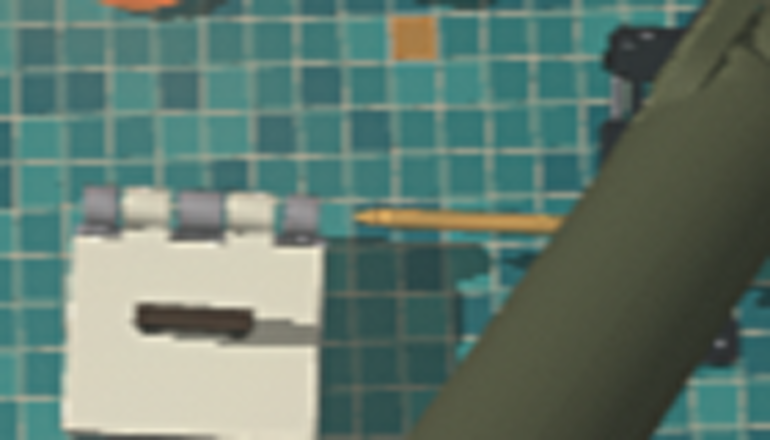

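Request:
drive_tool(offset=[[0.001,0.003,-0.0005],[0.0015,0.008,-0.0005],[0.0015,0.014,-0.0005],[0.0015,0.019,-0.0005],[0.0015,0.024,-0.0005],[0.0015,0.029,-0.0005],[0.0015,0.034,-0.0005],[0.0015,0.034,-0.0005]], angular=[[0,0.002,0],[0,0.002,0],[0,0.002,0],[0,0.002,0],[0,0.002,0],[0,0.002,0],[0,0.002,0],[0,0.002,0]])

```text
time_s: 21.68
tool_pos: [0.5219, -0.2235, 0.0951]
tool_rot: [168.8, 90.0, 164.5]
force: [-0.3, -0.2, 0.3]
grip_width: 0.0232
```

```bash
python3 - <<'E'
from mv import *
from snap import snap
o=telemetry.get_obs();print(o['force'],o['wrist_torque'],o['tool_pos'])
y=-.2625+.0355
print(rel((.5394+y*.0759,.0042+y*.9971,.0958),Rdown(-.076)))
t=snap('top','t14');crop(t,220,140,360,220,5.5,'t14c')
s=snap('scene','s14');crop(s,205,160,255,210,14,'s14c')
E
```

```text
[-0.3003824  -0.22459509  0.29882156] [-0.10153668  0.03137564  0.00254696] [ 0.52192878 -0.22349806  0.09510241]
(array([-0.0007,  0.0014,  0.0001]), array([ 0.0008, -0.0003, -0.0001]))
```

View pics/t14c.png

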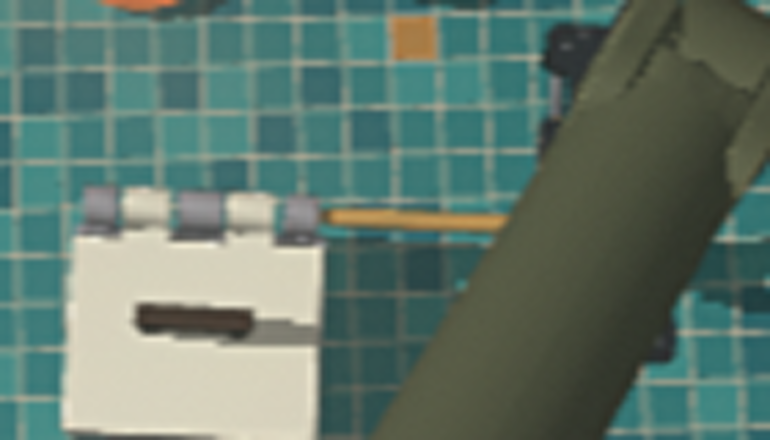

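View pics/s14c.png

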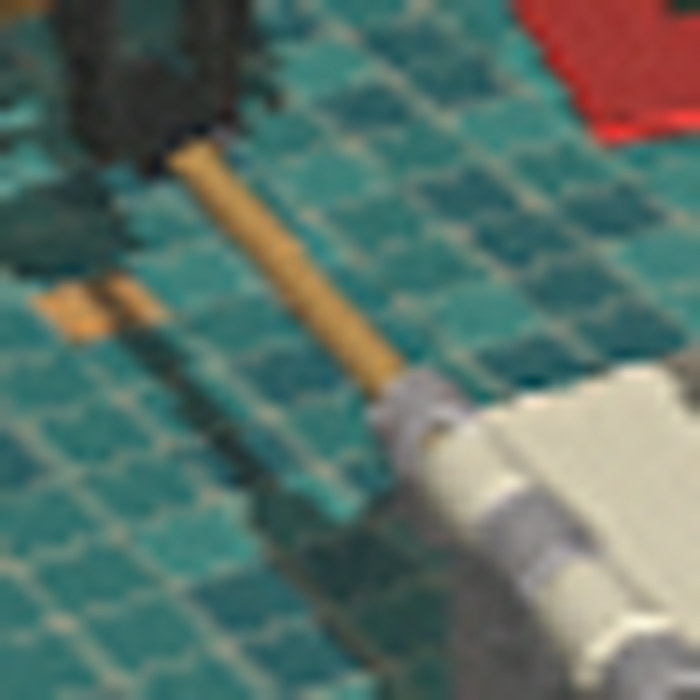

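Request:
drive_tool(offset=[[0,0.006,0],[-0.0005,0.014,0],[-0.0005,0.022,0],[-0.0005,0.03,0],[-0.0005,0.038,0],[-0.0005,0.046,0],[-0.0005,0.054,0],[-0.0005,0.062,0],[-0.0005,0.07,0],[-0.0005,0.07,0]], angular=[[0.001,0,0],[0.001,0,0],[0.001,0,0],[0.001,0,0],[0.001,0,0],[0.001,0,0],[0.001,0,0],[0.001,0,0],[0.001,0,0],[0.001,0,0]])

```text
time_s: 23.02
tool_pos: [0.5272, -0.1534, 0.0956]
tool_rot: [180.0, 90.0, 175.7]
force: [0.3, -0.4, -0.6]
grip_width: 0.0234
```

```bash
python3 - <<'E'
from mv import *
from snap import snap
o=telemetry.get_obs();print(o['force'],o['wrist_torque'],o['tool_pos'])
y=-.0925
print(rel((.5394+y*.0759,.0042+y*.9971,.0958),Rdown(-.076)))
d=snap('wrist','w15');crop(d,180,0,340,220,3.6,'w15c')
E
```

```text
[ 0.33744484 -0.38553443 -0.63148375] [-0.11669598  0.05759936 -0.02262354] [ 0.52724417 -0.15344016  0.0955828 ]
(array([-0.0002,  0.0656,  0.0002]), array([ 0.0003, -0.0003,  0.    ]))
```

View pics/w15.png

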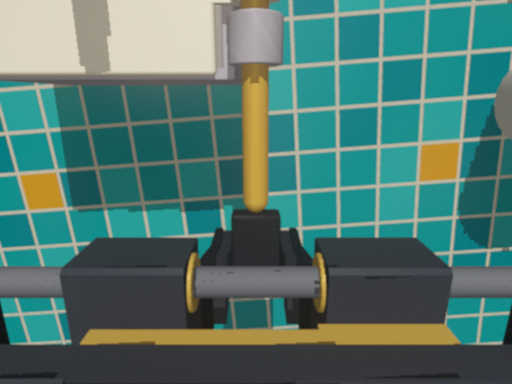

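Request:
drive_tool(offset=[[0,0.006,0],[0,0.014,0],[0,0.022,0],[0,0.03,0],[0,0.038,0],[0,0.046,0],[0,0.052,0],[0,0.058,0],[0,0.06,0],[0,0.06,0]], angular=[[0,0,0],[0,0,0],[0,0,0],[0,0,0],[0,0,0],[0,0,0],[0,0,0],[0,0,0],[0,0,0],[0,0,0]])

```text
time_s: 24.32
tool_pos: [0.5317, -0.0943, 0.0956]
tool_rot: [-110.7, 90.0, -115.1]
force: [0.1, 0.1, -0.1]
grip_width: 0.0234
```

```bash
python3 - <<'E'
from mv import *
from snap import snap
o=telemetry.get_obs();print(o['force'],o['wrist_torque'],o['tool_pos'])
y=-.0925
print(rel((.5394+y*.0759,.0042+y*.9971,.0958),Rdown(-.076)))
d=snap('wrist','w16')
s=snap('scene','s16');crop(s,200,150,300,240,7,'s16c')
crop(d,180,80,340,240,4,'w16c')
E
```

```text
[ 0.10666674  0.1222705  -0.07540717] [-0.16810943  0.05644266  0.00765982] [ 0.5317321  -0.09427864  0.09563157]
(array([-0.0002,  0.0063,  0.0002]), array([-0.0002, -0.0002,  0.0005]))
```

View pics/w16c.png

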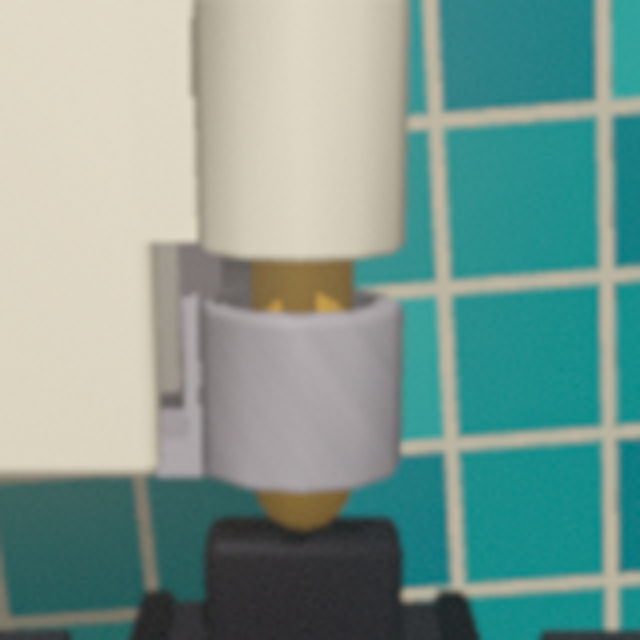

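View pics/s16c.png

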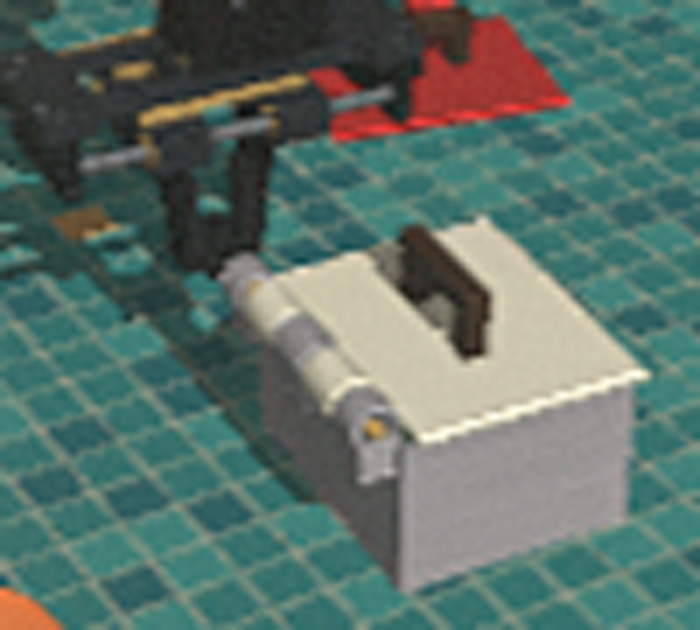

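Request:
drive_tool(offset=[[0,0.002,0],[0,0.004,0],[0,0.005,0],[0,0.006,0],[0,0.007,0],[0,0.007,0],[0,0.007,0]], angular=[[0,0,0],[0,0,0],[0,0,0],[0,0,0],[0,0,0],[0,0,0],[0,0,0]])

```text
time_s: 25.3
tool_pos: [0.5322, -0.0877, 0.0957]
tool_rot: [-104.6, 90.0, -109.0]
force: [-0.4, 1.0, -0.6]
grip_width: 0.0233
```

```bash
python3 - <<'E'
from mv import *
from snap import snap
d=snap('wrist','w17');o=d['obs'];print(o['force'],o['tool_pos'])
crop(d,180,80,340,240,4,'w17c')
E
```

```text
[-0.38974513  0.97447675 -0.57104667] [ 0.53221707 -0.08766402  0.09566419]
```

View pics/w17c.png

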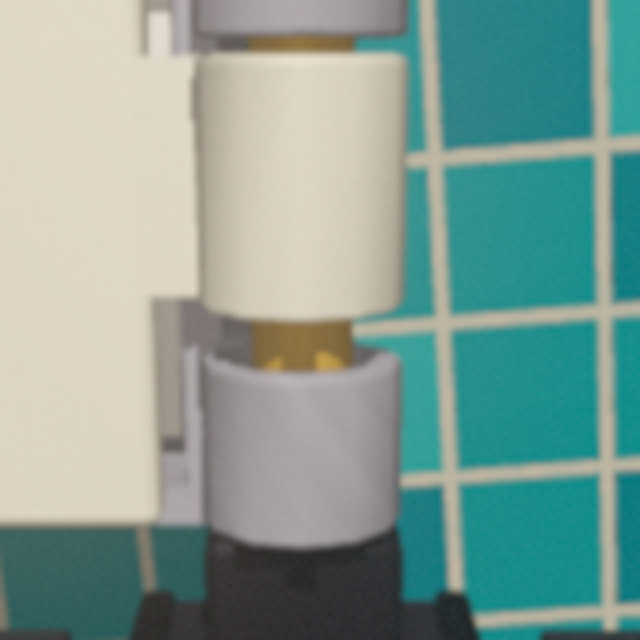

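Nearly or fully home. A little more push until contact shows in the force.

Request:
drive_tool(offset=[[0,0.001,0],[0,0.002,0],[0,0.003,0],[0,0.003,0]], angular=[[0,0,0],[0,0,0],[0,0,0],[0,0,0]])

```text
time_s: 25.85
tool_pos: [0.5323, -0.0862, 0.0957]
tool_rot: [-89.5, 89.9, -94.0]
force: [-0.7, -5.7, -2.0]
grip_width: 0.0235
```

Request:
drive_tool(offset=[[0,0,0],[0,0,0],[0,0,0],[0,0,0],[0,0,0],[0,0,0]], angular=[[0,0,0],[0,0,0],[0,0,0],[0,0,0],[0,0,0],[0,0,0]], fingers=-0.1)

```text
time_s: 26.6
tool_pos: [0.5323, -0.0861, 0.0957]
tool_rot: [-89.5, 89.9, -94.0]
force: [0.5, -0.9, 0.7]
grip_width: 0.0479
```

Request:
drive_tool(offset=[[-0.01,0,0],[-0.03,0,0],[-0.07,-0.02,0],[-0.11,-0.05,0],[-0.15,-0.06,0],[-0.18,-0.06,0],[-0.18,-0.06,0],[-0.18,-0.06,0]], angular=[[0,0,0],[0,0,0],[0,0,0],[0,0,0],[0,0,0],[0,0,0],[0,0,0],[0,0,0]])

```text
time_s: 27.6
tool_pos: [0.5273, -0.1453, 0.2754]
tool_rot: [-108.3, 89.9, -112.8]
force: [-0.3, 0.5, 0.3]
grip_width: 0.0478
```

```bash
python3 - <<'E'
from mv import *
from snap import snap
d=snap('wrist','w18');s=snap('scene','s18');t=snap('top','t18');o=d['obs'];print(o['force'],o['tool_pos'],o['joint_velocities'].round(1))
crop(s,195,150,305,240,7,'s18c');crop(d,140,0,320,225,3.3,'w18c')
E
```

```text
[-0.30715538  0.50720562  0.29968963] [ 0.5272913  -0.14530657  0.27535769] [-0.1  0.7 -0.1  1.1 -0.  -0.1 -0. ]
```

View pics/w18.png

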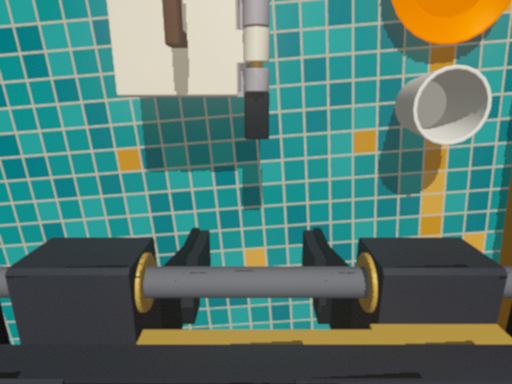

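View pics/s18c.png

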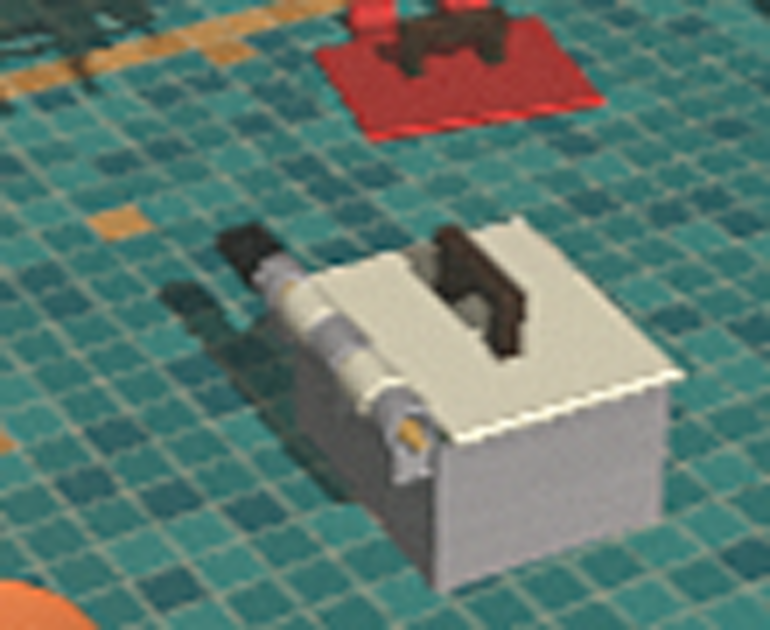

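View pics/w18c.png

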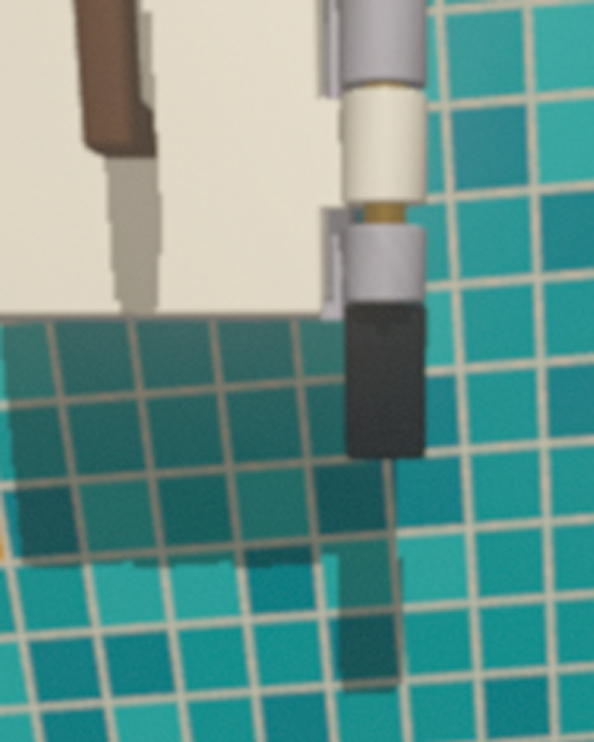

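View pics/t18.png

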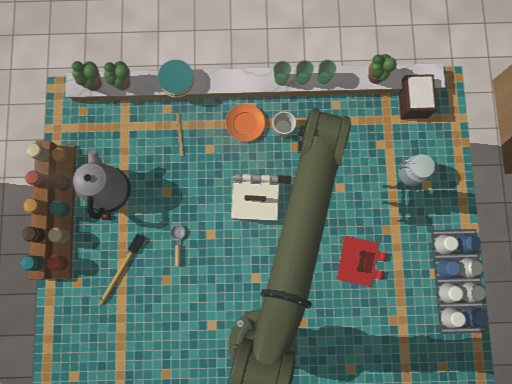

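```bash
python3 - <<'E'
from geo import *
d=load('w18')
P=onz(d,[(385/3.3+139.6,457/3.3-.4),(385/3.3+139.6,304/3.3-.4)],.096)
w=-.076;R=np.array([[np.cos(w),np.sin(w)],[-np.sin(w),np.cos(w)]])
print(((P[:,:2]-[.5394,.0042])@R.T).round(4),'expected y -.115, -.070')
for n in('scene','top'):pass
E
python3 -c "
from cell import sign_off
print(sign_off())"
```

```text
[[-1.000e-04 -1.144e-01]
 [-1.000e-04 -7.100e-02]] expected y -.115, -.070
the job is handed in; nothing more can be done
None
```

The lid is shut on the caddy and the hinge rod runs through all five knuckles, entered from the -y end. I handed the job in at about 28 s; no verdict is reported.

- **Lid:** I carried the cream lid by its handle and set it on the rim with about 6 N of contact. The wrist picture then showed its two knuckles between the caddy's three and in line within about 0.1 mm (measured before the rod went in).
- **Rod:** I used the smaller rod, held by its tab. It went in with almost no force until the shoulder met the end knuckle, where about 6 N showed. I then let go and backed off.
- **Last checks:**
  - The tab's rear end measured at y = -114.4 mm along the hinge (-115 expected) and its front edge at -71 mm (-70 expected). The shoulder is therefore home within about 1 mm.
  - The nose shows at the far end.
  - The lid looks flat in the picture after release.
  - By eye, the bystanders are where they stood.
- **Small disagreements:** The top camera put the rod's nose about 1.7 mm off the wrist camera's estimate before insertion, within calibration and pixel error. Otherwise no check failed.

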